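Slide a covered job tray through the flap of a watchmaker's dust hood

TASK

Push the covered job tray along the bench with your fingertips, in under the hanging flap of the clear dust hood so that the tray swings the flap open, far enough that the flap can hang fully shut again behind it, then draw your hand out and let the flap close. Slide it gently and never lift it, leave it standing square inside the hood, clear of the domed stand that is already in there, and do not knock the hood or disturb the other things on the bench.

Things in the scene. Friction and masses are not known exactly. Their poses are not given: they have to be found in the camera images.
- tray: The job tray: closed light-blue plastic tray with a flat clear cover, watch parts inside, 84 mm (its x) by 124 mm (its y) by 22 mm high, plain upright sides, 0.2 to 0.3 kg, loose and flat on the bench before the hood, a long side towards the robot. Origin: centre of its underside; +x faces the hood (up to about 0.35 rad askew); the -x long side is the one to push.
- tray_rear_left (a point): The +y end of the tray's -x (rear) long side, half way up (11 mm over its underside).
- tray_rear_right (a point): The -y end of the tray's -x (rear) long side, half way up.
- hood: Dust hood: clear cabinet in an aluminium frame, fixed, without floor or sill (the bench runs on inside), 288 mm deep, 190 mm high, white fan box on its +y side (outside from y = -132 to +200 mm). Inner walls at y = -120 and +114 mm, back wall at x = 276 mm. Origin: on the bench in the middle of the doorway, in the plane of the shut flap; +x leads straight in, z up.
- lintel (a point): Middle of the lintel over the hood's doorway, 178 mm above the bench. The doorway is 240 mm wide between 12 mm posts and free up to the flap's hinge at 170 mm. The lintel (12 mm deep) and the clear top lie above it, up to 190 mm, so a hand must reach in slanting forwards beneath them.
- flap (a joint): Angle (rad) of the clear flap filling the doorway, hung by its top edge from a level hinge 170 mm up. 0: hanging shut. It swings freely inwards only (the hood's +x), up to 1.45, and falls shut in about 1 s by its own weight (0.11 kg) when nothing is under it. 234 mm wide. The pushed tray swings it open and it rides over the cover.
- flap_edge (a point): Middle of the flap's lower edge, a black rubber strip 158 mm from the hinge; shut, it hangs 12 mm above the bench. For the flap to hang shut behind the tray, the tray's rear side must lie at least 56 mm beyond the doorway plane.
- dome_inside: A domed movement stand standing in the back of the hood: light-blue round base, 76 mm across and 16 mm high, under a clear dome with a small knob, 79 mm high in all. Origin: centre of its underside, 214 to 220 mm beyond the doorway plane. It must not be pushed.
- dome_outside: A second domed stand of the same kind on the bench outside, to the left of the tray. Bystander. Origin: centre of its underside.
- driver_stand: Round blue stand with watch screwdrivers, 92 mm across, about 125 mm high. Bystander. Origin: centre of its underside.
- oiler_block: Black block with four oil cups, 46 by 110 mm, 25 mm high. Bystander. Origin: centre of its underside.
- loupe: Black eyeglass standing on its wide end, 34 mm across, 30 mm high, close to the left of the tray. Bystander. Origin: centre of its underside.
- tweezers: Steel tweezers lying flat, 126 mm long, 6 mm high. Bystander. Origin: on the bench at their middle.
- jar: Small jar with a black cap, 34 mm across, 45 mm high, to the right of the hood. Bystander. Origin: centre of its underside.
Things that resemble listed ones, but are neither listed nor needed, are in the scene too. Of the things like the tray, leave any that is green or orange; of the rest the larger one is meant.

How it is judged:
By the outcome, as a careful person would: the job done as asked, in the order asked, and still so for the second after the job is handed in, with the robot touching nothing.
It also fails if it takes over 45 s, if anything falls off the work surface, if the arm or the gripper's body presses on something with over 40 N, if the wrist force passes 120 N, or if a joint passes its speed limit or range.

ROBOT

A 7-joint arm with a two-finger parallel gripper is mounted at the origin on the work surface. World frame = base frame: x ahead of the robot, y to its left, z up, the work surface at z = 0. Lengths are in m, angles in rad, forces in N, time in s.
With the tool pointing down it reaches from about 0.425 to 0.875 m from the base axis. Payload 4.7 kg.
Tool frame: the origin (TCP) lies at the very end of the fingers, on their centre line; the grasp point (between the pads) lies ctrl.grip_point_offset behind it (ctrl.grip_point_offset is the distance from the TCP to the grasp point, in m); z points along the fingers, y is the line along which they close (so a half turn about z gives the same grasp; the last joint's range is limited). The gripper opens to 85 mm and grips with 20 to 120 N. Pads are 22 mm wide; open, the fingers measure 114 mm over their backs; the gripper's body (76 mm by 85 mm) begins 54 mm behind the grasp point. The pads swing forward as they close: fully open they stand 13 mm farther back than shut.
Start: joints at [1.349, 0.321, -0.07, 1.45, 0.023, 1.371, -0.057], TCP at [0.152, -0.632, 0.193] pointing down, gripper open.
Joint ranges: [-2.86, 2.86], [-0.3, 2.09], [-1.38, 1.24], [0.06, 2.45], [-1.56, 4.7], [0.09, 2.05], [-2.69, 2.69]. Speed limits (rad/s): [2.57, 2.57, 3.14, 3.14, 3.14, 3.14, 3.14].

INTERFACE

Orientations are given as a unit quaternion [x, y, z, w].
In Python, from workcell import telemetry, viewer, workorder, ctrl gives the robot as it stands. The module is installed in compiled form; this text tells all that it offers.
- The arm moves only by the tool play_rows, never from a script. Its argument "rows" is a list of rows, each an object with "slide": the shift along the tool's x, y, z in m, a list of three; "dr": the turn, a rotation vector about the tool's x, y, z in degrees, a list of three; "jaw": the opening, from 0 (shut) to 1 (fully open). In form: [{"slide": [tx, ty, tz], "dr": [wx, wy, wz], "jaw": jaw}, ...]. A call has exactly 5 rows; each row shifts and turns the commanded pose from where the row before left it, along the tool's axes as they then stand; what a row does not reach is not made up. A row lasts 1/10 s, in which the tool goes at most 50 mm and 8.59 degrees, less where a joint would pass 70% of its speed; a pose out of reach is approached as far as the arm can. A call with a gripper value outside its range is refused whole. The fingers move at their own pace and stop on an object; "squeeze" is the grip in N (left out, the last holds). Time passes only in rows, so rows that do not move let the fingers close, or fill a call up. It gives the time, the measured TCP pose, the force, the opening and the grip force at its end, in the units of the state.
- telemetry.get_state(): the state, without advancing time (a new reading comes with each control period).
- viewer.capture(name): name is "scene" or "top"; returns a dict with "color" (400x640x3 uint8, red, green, blue), "fx", "fy", "cx", "cy" (pixels), "R" (3x3) and "t" (3): a world point X has camera coordinates R X + t. Camera axes: x right, y down, z forward; pixel columns grow to the right and rows downward; lengths in m; the calibration is good to about 2 mm. A picture is of the moment at which its call begins. There is no depth.
- workorder.close_job(): hands the job in; it is judged then, once.
The state is a dict: "clock": time; "qpos": joint angles; "qd": joint speeds; "tau": joint torques, N m; "eef_pos": TCP position; "tcp_rot": TCP orientation; "force": force on the tool from outside, world axes, zero at the start; "torque": the same for the moment, N m; "grip_width": finger opening in m; "finger_force": force on a finger pad.
Only numpy, scipy, OpenCV 4.12 (cv2) and the standard library are available. Lean on these libraries where they do the work, as an engineer would, in place of code of your own. Each camera call takes 0.05 s, during which the arm holds its last target. There are 200 camera calls.

## Working session

There is one attempt and no reset: what is moved stays moved. The work goes in short steps, Python scripts to look and compute and a tool call to move; the robot and the scene stay as the last step left them, time stands still between calls to the robot, and variables do not carry over. Pictures are saved under pics/ and viewed, at most 10 in all, crops included, and the job is handed in when it is done.

Besides the shell and the picture viewer there is one more tool, called after "Request:" as a command line: name --argument value ..., lists and objects as JSON in quotes. play_rows: Moves the arm, as the interface text tells. Its arguments: {"type":"object","properties":{"rows":{"type":"array","items":{"type":"object","properties":{"slide":{"type":"array","items":{"type":"number"}},"dr":{"type":"array","items":{"type":"number"}},"jaw":{"type":"number"}}}},"squeeze":{"type":"number"}},"required":["rows"]}

```bash
mkdir -p pics; cat > h.py <<'E'
import numpy as np, cv2
from workcell import telemetry, viewer, workorder, ctrl
from scipy.spatial.transform import Rotation as Ro
def cap(n,save=None):
    c=viewer.capture(n)
    if save: cv2.imwrite('pics/'+save,c['color'][:,:,::-1])
    return c
def ray(c,u,v,z=0.):
    R=np.array(c['R']);t=np.array(c['t']);o=-R.T@t
    d=R.T@np.array([(u-c['cx'])/c['fx'],(v-c['cy'])/c['fy'],1]);return o+d*(z-o[2])/d[2]
def proj(c,X):
    p=np.array(c['R'])@np.array(X)+np.array(c['t']);return c['fx']*p[0]/p[2]+c['cx'],c['fy']*p[1]/p[2]+c['cy']
E
python3 - <<'E'
from h import *
a=cap('scene','s0.png');b=cap('top','t0.png')
for c in(a,b): print(c['fx'],c['cx'],c['cy'],np.round(-np.array(c['R']).T@c['t'],3),np.round(c['R'],3).tolist())
s=telemetry.get_state();print({k:np.round(v,3).tolist() for k,v in s.items()},ctrl.grip_point_offset)
E
```

```text
518.6134933561619 319.163681088965 198.70859270628802 [0.223 0.663 1.4  ] [[-0.912, -0.409, -0.011], [-0.332, 0.757, -0.563], [0.239, -0.51, -0.826]]
444.3492248475927 324.1762942338121 196.56017234070612 [ 0.3   -0.091  1.44 ] [[0.005, -1.0, 0.001], [-0.981, -0.005, -0.192], [0.192, -0.0, -0.981]]
{'clock': 0.1, 'qpos': [1.349, 0.322, -0.07, 1.452, 0.023, 1.371, -0.057], 'qd': [0.002, -0.002, 0.0, -0.004, 0.0, 0.0, -0.001], 'tau': [-0.0, -49.488, -0.384, -31.521, 0.013, 0.007, -0.0], 'eef_pos': [0.152, -0.632, 0.192], 'tcp_rot': [0.993, 0.118, -0.0, -0.001], 'force': [0.533, -0.073, 0.423], 'torque': [0.024, 0.011, -0.015], 'finger_force': 0.0, 'grip_width': 0.086} 0.0187
```

View pics/s0.png

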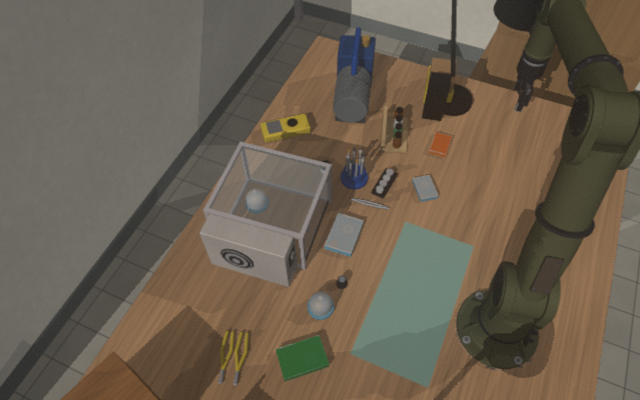

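View pics/t0.png

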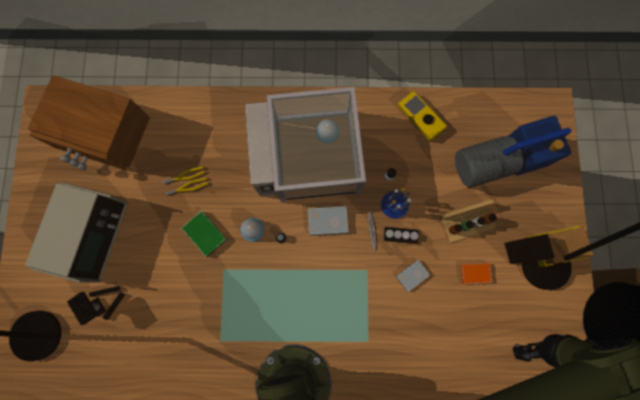

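The top view shows the candidates for the tray: light blue at (328,221), a smaller grey-blue one at (413,276), green at (205,233) and orange at (477,273). I choose the larger light-blue one at (328,221), in front of the hood. The hood frame spans about (268–365, 88–195) and the inner dome is at (327,131). Next I check this in a close crop.

```bash
python3 - <<'E'
from h import *
a=cv2.imread('pics/t0.png');b=cv2.imread('pics/s0.png')
A=cv2.resize(a[80:255,235:435],None,fx=4,fy=4,interpolation=cv2.INTER_CUBIC)[:590]
cv2.imwrite('pics/c1.png',cv2.resize(a[85:250,225:445],None,fx=3.6,fy=3.6,interpolation=cv2.INTER_CUBIC))
cv2.imwrite('pics/c2.png',cv2.resize(b[130:320,195:405],None,fx=3.1,fy=3.1,interpolation=cv2.INTER_CUBIC))
E
```

```text
(no output)
```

View pics/c1.png

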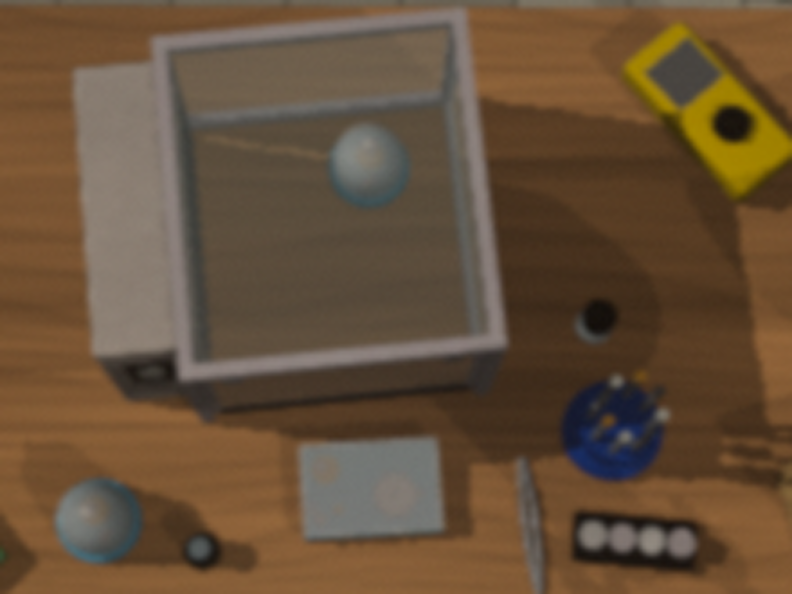

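View pics/c2.png

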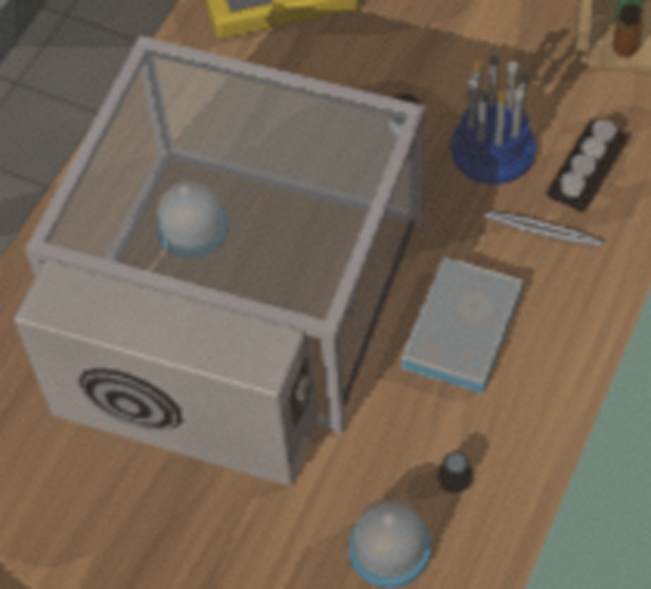

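The crops confirm it: the 84x124 light-blue clear-covered tray has cover corners in crop 1 at (299,447), (437,438), (443,528) and (305,540). The hood's top corners are (183,380), (506,346), (465,10) and (152,38), and the flap strip runs (222,409)–(470,388).

```bash
python3 - <<'E'
from h import *
t=cap('top');s=cap('scene')
T=lambda x,y,z:ray(t,225+(x+.5)/3.6-.5,85+(y+.5)/3.6-.5,z)
S=lambda x,y,z:ray(s,195+(x+.5)/3.1-.5,130+(y+.5)/3.1-.5,z)
def quad(n,F,P,z):
    P=[F(*p,z)[:2] for p in P]
    print(n,np.round(P,4).tolist(),'sides',[round(float(np.linalg.norm(P[i]-P[(i+1)%4])),3) for i in range(len(P))] if len(P)==4 else '', 'dir',[round(float(np.arctan2(*(P[(i+1)%len(P)]-P[i])[::-1])),3) for i in range(len(P))],'mean',np.mean(P,0).round(4))
# RL,RR,FR,FL
quad('trayT',T,[(305,540),(443,528),(437,438),(299,447)],.022)
quad('trayS',S,[(485,378),(522,280),(448,259),(405,362)],.022)
quad('hoodT',T,[(183,380),(506,346),(465,10),(152,38)],.19)
quad('hoodS',S,[(332,334),(424,107),(146,38),(30,247)],.19)
quad('stripT',T,[(222,409),(470,388)],.014)
quad('stripS',S,[(345,403),(414,222)],.014)
for n,F,p,z in[('domeinT',T,(370,170),.016),('domeinTtop',T,(369,155),.075),('domeinS',S,(194,228),.016),('domeinSknob',S,(187,187),.079),
 ('loupeT',T,(202,550),.03),('loupeS',S,(456,460),.03),('domeoutT',T,(99,525),.016),('domeoutS',S,(391,553),.016),('twT1',T,(522,460),0),('twT2',T,(539,592),0),('driver',T,(612,440),.01),('oil',T,(635,542),.025),('jar',T,(600,315),.045)]: print(n,F(*p,z).round(3))
E
```

```text
trayT [[0.4533, -0.0445], [0.4647, -0.1672], [0.5459, -0.1622], [0.537, -0.0382]] sides [0.123, 0.081, 0.124, 0.084] dir [-1.478, 0.062, 1.642, -3.066] mean [ 0.5002 -0.103 ]
trayS [[0.4554, -0.0505], [0.4635, -0.1691], [0.5415, -0.1622], [0.5335, -0.0354]] sides [0.119, 0.078, 0.127, 0.08] dir [-1.503, 0.088, 1.634, -2.95] mean [ 0.4985 -0.1043]
hoodT [[0.5626, 0.0488], [0.5919, -0.2094], [0.8802, -0.1787], [0.8537, 0.0824]] sides [0.26, 0.29, 0.262, 0.293] dir [-1.458, 0.106, 1.672, -3.027] mean [ 0.7221 -0.0642]
hoodS [[0.5648, 0.0499], [0.5907, -0.211], [0.8762, -0.1803], [0.8525, 0.078]] sides [0.262, 0.287, 0.259, 0.289] dir [-1.472, 0.107, 1.662, -3.044] mean [ 0.721  -0.0658]
stripT [[0.5729, 0.0324], [0.5936, -0.1928]] sides  dir [-1.479, 1.663] mean [ 0.5833 -0.0802]
stripS [[0.5702, 0.0252], [0.5935, -0.1949]] sides  dir [-1.465, 1.677] mean [ 0.5818 -0.0848]
domeinT [ 0.801 -0.101  0.016]
domeinTtop [ 0.794 -0.1    0.075]
domeinS [ 0.799 -0.095  0.016]
domeinSknob [ 0.803 -0.102  0.079]
loupeT [0.443 0.046 0.03 ]
loupeS [0.446 0.045 0.03 ]
domeoutT [0.466 0.14  0.016]
domeoutS [0.467 0.148 0.016]
twT1 [ 0.53  -0.241  0.   ]
twT2 [ 0.41  -0.254  0.   ]
driver [ 0.547 -0.322  0.01 ]
oil [ 0.453 -0.337  0.025]
jar [ 0.655 -0.308  0.045]
```

Request:
play_rows --rows '[{"slide": [0.024,-0.025,-0.006],"dr": [0,0,0],"jaw": 1},{"slide": [0.024,-0.025,-0.006],"dr": [0,0,0],"jaw": 1},{"slide": [0.024,-0.025,-0.006],"dr": [0,0,0],"jaw": 1},{"slide": [0.024,-0.025,-0.006],"dr": [0,0,0],"jaw": 1},{"slide": [0.024,-0.025,-0.006],"dr": [0,0,0],"jaw": 1}]'

```text
clock: 0.7
eef_pos: [0.2399, -0.481, 0.2232]
tcp_rot: [0.993, 0.118, -0.0, -0.0]
force: [-0.4, -1.0, -0.2]
grip_width: 0.0855
finger_force: 0.0
```

```bash
cat >>h.py <<'E'
def st():
    s=telemetry.get_state();R=Ro.from_quat(s['tcp_rot']).as_matrix()
    print('t',round(float(s['clock']),2),'q',np.round(s['qpos'],4).tolist(),'p',np.round(s['eef_pos'],4).tolist(),'quat',np.round(s['tcp_rot'],4).tolist(),'F',np.round(s['force'],1).tolist());return s,R
E
python3 -c "from h import *;st()"
```

```text
t 0.7 q [1.2154, 0.0757, -0.1654, 1.6813, 0.0128, 1.3857, -0.2868] p [0.2399, -0.481, 0.2232] quat [0.9931, 0.1176, -0.0001, -0.0] F [-0.4, -1.0, -0.2]
```

Request:
play_rows --rows '[{"slide": [0.024,-0.025,-0.006],"dr": [0,0,1.5],"jaw": 1},{"slide": [0.024,-0.025,-0.006],"dr": [0,0,1.5],"jaw": 1},{"slide": [0.024,-0.025,-0.006],"dr": [0,0,1.5],"jaw": 1},{"slide": [0.024,-0.025,-0.006],"dr": [0,0,1.5],"jaw": 1},{"slide": [0.024,-0.025,-0.006],"dr": [0,0,1.5],"jaw": 1}]'

```text
clock: 1.2
eef_pos: [0.3349, -0.3364, 0.2534]
tcp_rot: [0.999, 0.052, -0.0, 0.0]
force: [-0.4, 0.6, 0.3]
grip_width: 0.0854
finger_force: 0.0
```

```bash
python3 -c "from h import *;st()"
```

```text
t 1.2 q [1.0687, -0.0672, -0.3186, 1.7616, -0.0208, 1.4436, -0.7137] p [0.3349, -0.3364, 0.2534] quat [0.9987, 0.0518, -0.0001, 0.0002] F [-0.4, 0.6, 0.3]
```

Request:
play_rows --rows '[{"slide": [0.02,-0.023,0],"dr": [0,5,0],"jaw": 1},{"slide": [0.02,-0.023,0],"dr": [0,5,0],"jaw": 1},{"slide": [0.02,-0.023,0],"dr": [0,5,0],"jaw": 1},{"slide": [0.02,-0.023,0],"dr": [0,5,0],"jaw": 1},{"slide": [0.02,-0.023,0],"dr": [0,5,0],"jaw": 1}]'

```text
clock: 1.7
eef_pos: [0.4389, -0.213, 0.261]
tcp_rot: [0.975, 0.062, 0.211, -0.028]
force: [2.0, 4.5, 1.5]
grip_width: 0.0854
finger_force: 0.0
```

```bash
python3 -c "from h import *;st()"
```

```text
t 1.7 q [1.0019, -0.3011, -0.2769, 2.0059, -0.4529, 1.1899, -0.5967] p [0.4389, -0.213, 0.261] quat [0.9752, 0.0622, 0.2106, -0.028] F [2.0, 4.5, 1.5]
```

```bash
cat > fk.py <<'E'
import numpy as np, itertools
from scipy.spatial.transform import Rotation as Ro
from scipy.optimize import least_squares
D=[([1.349,0.3215,-0.07,1.451,0.023,1.371,-0.057],[.152,-.632,.1925],[.993,.118,0,-.001]),
([1.2154,0.0757,-0.1654,1.6813,0.0128,1.3857,-0.2868],[0.2399,-0.481,0.2232],[0.9931,0.1176,-0.0001,0]),
([1.0687,-0.0672,-0.3186,1.7616,-0.0208,1.4436,-0.7137],[0.3349,-0.3364,0.2534],[0.9987,0.0518,-0.0001,0.0002]),
([1.0019,-0.3011,-0.2769,2.0059,-0.4529,1.1899,-0.5967],[0.4389,-0.213,0.261],[0.9752,0.0622,0.2106,-0.028])]
def frames(q,s):
    A=[Ro.identity()];ax='zyzyzyz'
    for i in range(7): A.append(A[-1]*Ro.from_euler(ax[i],s[i]*q[i]))
    return A
if __name__=='__main__':
  for s in itertools.product([1,-1],repeat=4):
    sg=[s[0],1,s[1],1,s[2],1,s[3]]
    E=[(frames(q,sg)[7].inv()*Ro.from_quat(r)) for q,p,r in D]
    e=max((E[0].inv()*x).magnitude() for x in E)
    if e<.05: print(sg,e,E[0].as_rotvec())
E
python3 fk.py
```

```text
[-1, 1, -1, 1, -1, 1, -1] 0.0014889547594265269 [1.23259085e-04 1.27350741e-03 1.57005230e+00]
```

```bash
cat >> fk.py <<'E'
S=[-1,1,-1,1,-1,1,-1]
def fk(q,P):
    A=frames(q,S); h,a,L1,b,L2,c,Lt=P
    wr=np.array([0,0,h])+A[3].apply([a,0,L1])+A[5].apply([b,0,L2])
    return wr+A[7].apply([0,0,Lt])+A[6].apply([c,0,0]), A[7]*Ro.from_euler('z',np.pi/2), wr
f=lambda P:np.concatenate([(fk(q,P)[0]-p) for q,p,r in D]+[[.02*P[1],.02*P[3],.02*P[5]]])
P=least_squares(f,[.36,0,.42,0,.45,0,.35]).x
lo=[-2.86,-.3,-1.38,.06,-1.56,.09,-2.69];hi=[2.86,2.09,1.24,2.45,4.7,2.05,2.69]
def ik(p,R,q0,free=True):
    def g(q):
        x,r,_=fk(q,P); return np.r_[(x-p)*5,(r.inv()*R).as_rotvec(),.001*(q-q0)]
    o=least_squares(g,np.clip(q0,np.array(lo)+.02,np.array(hi)-.02),bounds=(np.array(lo)+.01,np.array(hi)-.01));x,r,_=fk(o.x,P)
    return o.x,np.linalg.norm(x-p),(r.inv()*R).magnitude()
if __name__=='__main__':
  print(P.round(4),f(P).round(4))
  yaw=.105;rng=np.random.default_rng(0)
  ex=np.array([np.cos(yaw),np.sin(yaw),0]);ey=np.array([-ex[1],ex[0],0]);ez=np.array([0,0,1])
  H=np.array([.583,-.081,0])
  for th in (30,40,45,50,60):
    t=np.radians(th); z=np.sin(t)*ex-np.cos(t)*ez
    for sgn in(1,-1):
      y=-ey*sgn; R=Ro.from_matrix(np.c_[np.cross(y,z),y,z])
      for hx in(-.16,.06):
        best=[]
        for k in range(25):
          q,e1,e2=ik(H+hx*ex-.014*ey+.012*ez,R,rng.uniform(lo,hi))
          if e1<.003 and e2<.02: best.append(q)
        best=sorted(best,key=lambda q:abs(q[4]-1.57))
        print(th,sgn,hx,len(best),[b.round(2).tolist() for b in (best[:1]+best[-1:])])
E
python3 fk.py
```

```text
[-1, 1, -1, 1, -1, 1, -1] 0.0014889547594265269 [1.23259085e-04 1.27350741e-03 1.57005230e+00]
[ 0.1813  0.0037  0.4675 -0.0701  0.4759 -0.0185  0.4047] [ 0.0252  0.0073  0.0002  0.0234  0.0121  0.0007  0.017   0.0195 -0.0007
 -0.      0.0006 -0.0002  0.0001 -0.0014 -0.0004]
30 1 -0.16 0 []
30 1 0.06 9 [[1.5, 0.59, -1.37, 2.19, 0.95, 0.46, -1.94], [-0.98, 0.41, 1.23, 2.16, -1.11, 0.56, -0.44]]
30 -1 -0.16 0 []
30 -1 0.06 13 [[1.5, 0.59, -1.37, 2.19, 0.95, 0.46, 1.2], [-0.61, 0.18, 0.79, 2.21, -0.72, 0.37, 2.43]]
40 1 -0.16 0 []
40 1 0.06 23 [[1.62, 0.64, -1.37, 2.28, 1.34, 0.25, -2.21], [-1.02, 0.37, 1.23, 2.25, 4.69, 0.45, 0.01]]
40 -1 -0.16 0 []
40 -1 0.06 10 [[1.62, 0.64, -1.37, 2.28, 1.34, 0.25, 0.93], [0.82, 0.09, -0.72, 2.33, -0.92, 0.1, 2.68]]
45 1 -0.16 0 []
45 1 0.06 24 [[1.65, 0.6, -1.31, 2.3, 1.62, 0.1, -2.45], [0.58, 0.08, -0.51, 2.3, -1.55, 0.1, 0.13]]
45 -1 -0.16 0 []
45 -1 0.06 7 [[1.65, 0.6, -1.31, 2.3, 1.62, 0.1, 0.69], [1.66, 0.73, -1.37, 2.29, 1.7, 0.23, 0.67]]
50 1 -0.16 0 []
50 1 0.06 14 [[1.69, 0.82, -1.37, 2.29, 2.0, 0.22, -2.68], [-0.99, 0.4, 1.23, 2.3, 4.25, 0.54, 0.41]]
50 -1 -0.16 0 []
50 -1 0.06 14 [[1.69, 0.81, -1.37, 2.29, 2.05, 0.22, 0.4], [-0.69, 0.17, 0.86, 2.29, 4.25, 0.31, -2.59]]
60 1 -0.16 0 []
60 1 0.06 13 [[0.9, 0.19, -0.68, 2.33, 3.76, 0.39, 1.26], [-0.78, 0.42, 1.07, 2.35, 3.9, 0.73, 0.79]]
60 -1 -0.16 0 []
60 -1 0.06 16 [[1.68, 0.75, -1.37, 2.28, 2.96, 0.21, -0.54], [-0.87, 0.57, 1.19, 2.36, 3.9, 0.85, -2.47]]
```

```bash
python3 - <<'E'
s=open('fk.py').read()
a=s.index('def fk('); b=s.index('lo=[')
s=s[:a]+'''def fk(q,P):
    A=frames(q,S); h,a,L1,b,L2,c,Lt,y1,y3,y5,y6=P
    wr=np.array([0,0,h])+A[1].apply([0,y1,0])+A[3].apply([a,y3,L1])+A[5].apply([b,y5,L2])
    return wr+A[7].apply([0,0,Lt])+A[6].apply([c,y6,0]), A[7]*Ro.from_euler('z',np.pi/2), wr
f=lambda P:np.concatenate([(fk(q,P)[0]-p) for q,p,r in D]+[.01*P[[1,3,5,7,8,9,10]]])
P=least_squares(f,[.36,0,.42,0,.45,0,.35,0,0,0,0]).x
'''+s[b:]
a=s.index("if __name__=='__main__':\n  print(P.r")
s=s[:a]+'''if __name__=='__main__':
  print(P.round(4),(1e3*f(P)[:-7]).round(1))
'''
open('fk.py','w').write(s)
E
python3 fk.py
```

```text
[-1, 1, -1, 1, -1, 1, -1] 0.0014889547594265269 [1.23259085e-04 1.27350741e-03 1.57005230e+00]
[ 0.2447 -0.0006  0.4716 -0.0051  0.5107 -0.0006  0.4027 -0.0092 -0.0159
 -0.0006 -0.0006] [-0.1 -0.  -0.   0.1  0.1  0.   0.1  0.  -0.   0.  -0.  -0. ]
```

```bash
cat > plan.py <<'E'
from fk import *
yaw=.105
ex=np.array([np.cos(yaw),np.sin(yaw),0]);ey=np.array([-ex[1],ex[0],0]);ez=np.array([0,0,1]);H=np.array([.583,-.081,0])
def pose(hx,hy,z,th):
    t=np.radians(th); zz=np.sin(t)*ex-np.cos(t)*ez
    return H+hx*ex+hy*ey+z*ez, Ro.from_matrix(np.c_[np.cross(-ey,zz),-ey,zz])
E
python3 - <<'E'
from plan import *
q0=np.array(D[3][0])
for start in ([q0,np.array([.3,.2,0,2.2,0,.7,-1.2]),np.array([.3,.2,0,2.2,3.1,.3,1.8])]):
  for name,W in {'ramp':[(-.10,.25,20),(-.14,.15,5),(-.15,.05,0),(-.15,.012,0),(-.1,.012,10),(-.05,.012,25),(0,.012,38),(.03,.012,42),(.065,.012,45)],
               'const40':[(-.14,.15,40),(-.15,.012,40),(-.1,.012,40),(-.05,.012,40),(0,.012,40),(.065,.012,40)],
               'const60':[(-.14,.15,60),(-.15,.012,60),(-.1,.012,60),(-.05,.012,60),(0,.012,60),(.065,.012,60)]}.items():
    q=start;print(name)
    for hx,z,th in W:
        q,e1,e2=ik(*pose(hx,-.014,z,th),q);print(hx,z,th,q.round(2),round(e1*1e3,1),round(np.degrees(e2),1))
E
```

```text
ramp
-0.1 0.25 20 [ 0.4  -0.29 -0.11  2.   -0.18  1.12 -1.12] 0.7 0.4
-0.14 0.15 5 [ 0.38 -0.12 -0.16  2.03 -0.05  1.16 -1.23] 0.0 0.0
-0.15 0.05 0 [ 0.36  0.03 -0.18  2.1   0.01  1.02 -1.28] 0.0 0.0
-0.15 0.012 0 [ 0.36  0.08 -0.18  2.13  0.02  0.93 -1.29] 0.0 0.0
-0.1 0.012 10 [ 0.38  0.05 -0.18  2.18 -0.06  0.75 -1.22] 0.0 0.0
-0.05 0.012 25 [ 0.4   0.01 -0.16  2.3  -0.34  0.44 -0.95] 0.0 0.0
0 0.012 38 [ 0.51  0.06 -0.25  2.37 -1.2   0.22 -0.08] 0.0 0.0
0.03 0.012 42 [ 1.19  0.19 -0.97  2.35 -1.55  0.1   0.34] 0.3 0.3
0.065 0.012 45 [ 1.04  0.25 -0.83  2.28 -1.55  0.1   0.35] 2.8 2.7
const40
-0.14 0.15 40 [ 0.85 -0.29 -0.14  2.37 -0.86  0.9  -0.2 ] 22.2 10.3
-0.15 0.012 40 [ 1.98 -0.29 -1.29  2.44 -1.17  0.84  0.1 ] 19.1 10.9
-0.1 0.012 40 [ 1.91 -0.28 -1.37  2.44 -1.29  0.68  0.08] 11.8 6.7
-0.05 0.012 40 [ 1.74 -0.03 -1.37  2.44 -1.29  0.34  0.07] 3.8 2.0
0 0.012 40 [ 1.45  0.16 -1.2   2.39 -1.17  0.12 -0.03] 0.0 0.0
0.065 0.012 40 [ 0.84  0.21 -0.66  2.26 -1.1   0.1  -0.16] 0.0 0.0
const60
-0.14 0.15 60 [ 1.7  -0.29 -0.71  2.44 -1.28  1.19  0.36] 26.1 14.9
-0.15 0.012 60 [ 2.0
[... 2473 characters left out ...]
0.66  0.33] 126.6 4.7
-0.1 0.012 40 [ 1.85 -0.29 -1.37  2.44  4.69  0.59  0.27] 84.6 3.7
-0.05 0.012 40 [ 1.21  0.09 -0.86  2.44  4.69  0.27  0.43] 25.8 2.0
0 0.012 40 [-0.91  0.13  1.23  2.42  4.69  0.36  0.27] 0.5 0.3
0.065 0.012 40 [-0.8   0.34  1.1   2.29  4.64  0.48  0.18] 0.0 0.0
const60
-0.14 0.15 60 [ 2.35 -0.29 -1.37  2.44  4.69  1.26  0.61] 78.8 11.6
-0.15 0.012 60 [ 2.03 -0.29 -1.37  2.44  4.69  0.79  0.4 ] 127.6 12.9
-0.1 0.012 60 [ 1.95 -0.29 -1.37  2.44  4.69  0.72  0.34] 86.3 14.4
-0.05 0.012 60 [ 1.79  0.55 -1.15  2.44  4.69  0.38  0.97] 24.8 12.2
0 0.012 60 [ 1.8   0.84 -1.35  2.44  3.23  0.17  2.48] 15.2 7.2
0.065 0.012 60 [ 1.52  0.8  -1.24  2.43  3.08  0.48  2.5 ] 0.0 0.0
```

```bash
cat >> plan.py <<'E'
def rows(p0,R0,p1,R1,N):
    w=(R0.inv()*R1).as_rotvec()/N; d=Ro.from_rotvec(w)
    M=sum(Ro.from_rotvec(w*k).as_matrix() for k in range(N))
    v=np.linalg.solve(R0.as_matrix()@M,p1-p0); return v.round(4).tolist(),np.degrees(w).round(2).tolist()
def hood(p): d=np.array(p)-H; return np.round([d@ex,d@ey,d[2]],4)
def go(W):
    from workcell import telemetry
    s=telemetry.get_state();p=np.array(s['eef_pos']);R=Ro.from_quat(s['tcp_rot'])
    z=R.apply([0,0,1]);print('q',np.round(s['qpos'],2),'hood',hood(p),'tilt',np.degrees(np.arctan2(z@ex,-z[2])).round(1),'F',np.round(s['force'],1),s['clock'])
    q=np.array(s['qpos'])
    for hx,hy,zz,th,N in W:
        p1,R1=pose(hx,hy,zz,th); q,e1,e2=ik(p1,R1,q)
        print(N,rows(p,R,p1,R1,N),'ik',q.round(2),round(e1*1e3,1),round(e2,3)); p,R=p1,R1
E
python3 -c "
from plan import *
go([(-.165,-.014,.15,3,10),(-.165,-.014,.05,0,5),(-.165,-.014,.02,0,5)])"
```

```text
q [ 1.   -0.3  -0.28  2.01 -0.45  1.19 -0.6 ] hood [-0.1571 -0.1162  0.261 ] tilt 24.4 F [2.  4.5 1.5] 1.7
10 ([-0.0035, -0.01, 0.0108], [-0.2, -2.15, 0.12]) ik [ 0.89 -0.17 -0.61  2.04 -0.12  1.2  -1.14] 0.0 0.0
5 ([-0.0006, -0.0, 0.02], [0.0, -0.6, 0.0]) ik [ 0.85  0.01 -0.64  2.12  0.    1.02 -1.27] 0.0 0.0
5 ([0.0, -0.0, 0.006], [0.0, 0.0, 0.0]) ik [ 0.84  0.06 -0.65  2.15  0.04  0.95 -1.3 ] 0.0 0.0
```

Request:
play_rows --rows '[{"slide": [-0.0035,-0.01,0.0108],"dr": [-0.2,-2.15,0.1],"jaw": 1},{"slide": [-0.0035,-0.01,0.0108],"dr": [-0.2,-2.15,0.1],"jaw": 1},{"slide": [-0.0035,-0.01,0.0108],"dr": [-0.2,-2.15,0.1],"jaw": 1},{"slide": [-0.0035,-0.01,0.0108],"dr": [-0.2,-2.15,0.1],"jaw": 1},{"slide": [-0.0035,-0.01,0.0108],"dr": [-0.2,-2.15,0.1],"jaw": 1}]'

```text
clock: 2.2
eef_pos: [0.4295, -0.1726, 0.2029]
tcp_rot: [0.992, 0.048, 0.113, -0.009]
force: [-0.1, 0.2, 0.2]
grip_width: 0.0855
finger_force: 0.0
```

Request:
play_rows --rows '[{"slide": [-0.0035,-0.01,0.0108],"dr": [-0.2,-2.15,0.1],"jaw": 1},{"slide": [-0.0035,-0.01,0.0108],"dr": [-0.2,-2.15,0.1],"jaw": 1},{"slide": [-0.0035,-0.01,0.0108],"dr": [-0.2,-2.15,0.1],"jaw": 1},{"slide": [-0.0035,-0.01,0.0108],"dr": [-0.2,-2.15,0.1],"jaw": 1},{"slide": [-0.0035,-0.01,0.0108],"dr": [-0.2,-2.15,0.1],"jaw": 1}]'

```text
clock: 2.7
eef_pos: [0.4159, -0.1238, 0.147]
tcp_rot: [0.999, 0.043, 0.02, 0.004]
force: [-1.4, -0.1, -0.2]
grip_width: 0.0854
finger_force: 0.0
```

```bash
python3 -c "
from plan import *
go([(-.165,-.014,.05,0,5),(-.165,-.014,.015,0,5)])"
```

```text
q [ 1.   -0.16 -0.69  2.03 -0.12  1.2  -1.14] hood [-0.1707 -0.025   0.147 ] tilt 2.3 F [-1.4 -0.1 -0.2] 2.7
5 ([0.0007, -0.0023, 0.0194], [0.11, -0.45, -0.22]) ik [ 0.94  0.01 -0.74  2.12  0.01  1.02 -1.27] 0.0 0.0
5 ([0.0, -0.0, 0.007], [0.0, 0.0, 0.0]) ik [ 0.93  0.07 -0.74  2.15  0.06  0.94 -1.31] 0.0 0.0
```

Request:
play_rows --rows '[{"slide": [0.0007,-0.0023,0.0194],"dr": [0.1,-0.45,-0.2],"jaw": 1},{"slide": [0.0007,-0.0023,0.0194],"dr": [0.1,-0.45,-0.2],"jaw": 1},{"slide": [0.0007,-0.0023,0.0194],"dr": [0.1,-0.45,-0.2],"jaw": 1},{"slide": [0.0007,-0.0023,0.0194],"dr": [0.1,-0.45,-0.2],"jaw": 1},{"slide": [0.0007,-0.0023,0.0194],"dr": [0.1,-0.45,-0.2],"jaw": 1}]'

```text
clock: 3.2
eef_pos: [0.421, -0.1126, 0.0497]
tcp_rot: [0.999, 0.052, 0.001, 0.0]
force: [-0.5, 1.3, 0.7]
grip_width: 0.0853
finger_force: 0.0
```

Request:
play_rows --rows '[{"slide": [0,0,0.009],"dr": [0,0,0],"jaw": 1},{"slide": [0,0,0.009],"dr": [0,0,0],"jaw": 1},{"slide": [0,0,0.009],"dr": [0,0,0],"jaw": 1},{"slide": [0,0,0.009],"dr": [0,0,0],"jaw": 1},{"slide": [0,0,0],"dr": [0,0,0],"jaw": 1}]'

```text
clock: 3.7
eef_pos: [0.4202, -0.1126, 0.0135]
tcp_rot: [0.999, 0.051, 0.0, -0.0]
force: [-0.6, -0.6, -0.8]
grip_width: 0.0855
finger_force: 0.0
```

```bash
python3 - <<'E'
from plan import *
go([(-.15,-.014,.005,0,5)])
from h import *
t=cap('top');s=cap('scene')
bgr=lambda c:c['color'][:,:,::-1]
A=cv2.resize(bgr(t)[180:290,270:390],None,fx=3.3,fy=3.3,interpolation=cv2.INTER_CUBIC)
B=cv2.resize(bgr(s)[190:300,300:420],None,fx=3.3,fy=3.3,interpolation=cv2.INTER_CUBIC)
cv2.imwrite('pics/c3.png',np.hstack([A,B]))
E
```

```text
q [ 0.95  0.09 -0.76  2.14  0.08  0.94 -1.33] hood [-0.1652 -0.0143  0.0135] tilt 0.0 F [-0.6 -0.6 -0.8] 3.7
5 ([0.003, -0.0001, 0.0017], [-0.01, -0.0, -0.03]) ik [ 0.93  0.13 -0.77  2.13  0.11  0.92 -1.37] 0.0 0.0
```

View pics/c3.png

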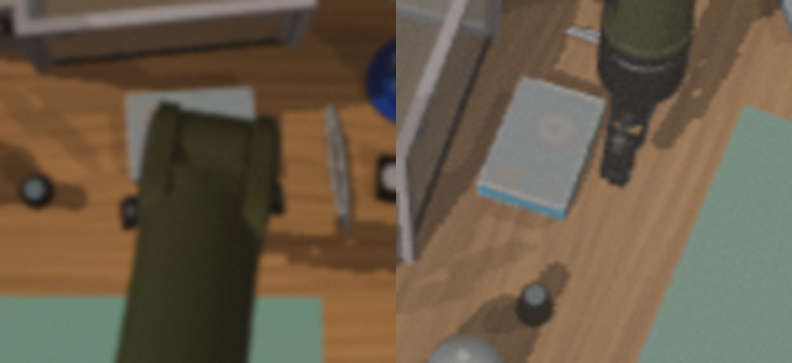

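The crop shows both fingers astride the tray's middle, behind its rear side: at (130,212) and (278,197) in the top view. They have a gap to the tray and nothing is near them. Now I feel for the bench to learn the tip height with the jaw open.

Request:
play_rows --rows '[{"slide": [0,0,0.002],"dr": [0,0,0],"jaw": 1},{"slide": [0,0,0.002],"dr": [0,0,0],"jaw": 1},{"slide": [0,0,0.002],"dr": [0,0,0],"jaw": 1},{"slide": [0,0,0.002],"dr": [0,0,0],"jaw": 1},{"slide": [0,0,0.001],"dr": [0,0,0],"jaw": 1}]'

```text
clock: 4.3
eef_pos: [0.4209, -0.1126, 0.0052]
tcp_rot: [0.999, 0.052, 0.001, -0.0]
force: [-0.2, 0.1, 0.2]
grip_width: 0.0855
finger_force: 0.0
```

Request:
play_rows --rows '[{"slide": [0,0,0.001],"dr": [0,0,0],"jaw": 1},{"slide": [0,0,0.001],"dr": [0,0,0],"jaw": 1},{"slide": [0,0,0.001],"dr": [0,0,0],"jaw": 1},{"slide": [0,0,0],"dr": [0,0,0],"jaw": 1},{"slide": [0,0,0],"dr": [0,0,0],"jaw": 1}]'

```text
clock: 4.8
eef_pos: [0.4211, -0.1126, 0.0024]
tcp_rot: [0.999, 0.052, 0.001, -0.0]
force: [0.6, 0.3, -0.1]
grip_width: 0.0855
finger_force: 0.0
```

Request:
play_rows --rows '[{"slide": [0,0,0.001],"dr": [0,0,0],"jaw": 1},{"slide": [0,0,0.001],"dr": [0,0,0],"jaw": 1},{"slide": [0,0,0.001],"dr": [0,0,0],"jaw": 1},{"slide": [0,0,0.001],"dr": [0,0,0],"jaw": 1},{"slide": [0,0,0],"dr": [0,0,0],"jaw": 1}]'

```text
clock: 5.3
eef_pos: [0.4209, -0.1126, -0.0017]
tcp_rot: [0.999, 0.051, 0.001, -0.0]
force: [-1.0, -0.4, -0.4]
grip_width: 0.0858
finger_force: 0.0
```

```bash
cat >> plan.py <<'E'
def tip(c,hy,th,N,lo=.004):   # contact hx -> TCP waypoint, open jaw (tips 13 mm behind TCP)
    t=np.radians(th);return (c-.011*np.cos(t)+.013*np.sin(t),hy,lo+.011*np.sin(t)-.013*np.cos(t),th,N)
E
python3 -c "
from plan import *
Y=-.014
go([tip(-.137,Y,0,5),tip(-.10,Y,8,10),tip(-.05,Y,20,10),tip(0,Y,31,10),tip(.03,Y,37,5),tip(.066,Y,40,5),tip(.066,Y,43,5)])"
```

```text
q [ 0.94  0.12 -0.76  2.15  0.11  0.9  -1.35] hood [-0.1645 -0.0145 -0.0017] tilt 0.1 F [-1.  -0.4 -0.4] 5.3
5 ([0.0033, -0.0001, 0.0015], [-0.0, -0.02, -0.02]) ik [ 0.91  0.16 -0.76  2.13  0.14  0.9  -1.4 ] 0.0 0.0
10 ([0.0039, 0.0, 0.0001], [-0.0, 0.8, 0.0]) ik [ 0.94  0.13 -0.77  2.17  0.07  0.75 -1.33] 0.0 0.0
10 ([0.0053, -0.0, 0.001], [0.0, 1.2, 0.0]) ik [ 1.    0.1  -0.8   2.24 -0.08  0.5  -1.19] 0.0 0.0
10 ([0.005, -0.0, 0.002], [-0.0, 1.1, 0.0]) ik [ 1.12  0.16 -0.92  2.29 -0.21  0.25 -1.03] 0.0 0.0
5 ([0.0055, 0.0, 0.0032], [0.0, 1.2, -0.0]) ik [ 1.15  0.23 -0.96  2.31 -0.34  0.1  -0.87] 0.0 0.0
5 ([0.0059, -0.0, 0.0044], [-0.0, 0.6, 0.0]) ik [ 0.74  0.22 -0.56  2.27 -1.37  0.1   0.1 ] 0.0 0.0
5 ([0.0003, 0.0, -0.0], [-0.0, 0.6, 0.0]) ik [ 0.89  0.25 -0.69  2.27 -1.55  0.1   0.32] 1.9 0.032
```

```bash
python3 - <<'E'
from plan import *
rng=np.random.default_rng(1);l=np.array(lo);u=np.array(hi)
for c,th in((0,30),(.03,36),(.066,34),(.066,37),(.066,40),(.066,43)):
  B=[]
  for k in range(60):
    w=tip(c,-.014,th,1);q,e1,e2=ik(*pose(*w[:4]),rng.uniform(l,u))
    if e1<.002 and e2<.01:
      el=np.array([0,0,P[0]])+frames(q,S)[3].apply([0,0,P[2]]); B.append((min((q-l).min(),(u-q).min()),q,el))
  B.sort(key=lambda b:-b[0]); out=[]
  for b in B:
    if all(np.abs(b[1]-o[1]).max()>.6 for o in out): out.append(b)
  print(c,th,len(B));
  for b in out[:5]: print('   ',round(b[0],2),b[1].round(2),'elbow',b[2].round(2))
E
```

```text
0 30 30
    0.17 [ 1.24  0.19 -1.05  2.28 -0.02  0.27 -1.21] elbow [ 0.03 -0.08  0.71]
    0.17 [ 0.66  0.11 -0.44  2.28 -0.43  0.29 -0.86] elbow [ 0.04 -0.03  0.71]
    0.15 [-0.24  0.1   0.48  2.3  -0.69  0.33 -0.63] elbow [0.04 0.01 0.71]
    0.01 [-0.93  0.24  1.23  2.3  -1.06  0.45 -0.33] elbow [0.07 0.09 0.7 ]
    0.01 [ 1.51  0.38 -1.37  2.27  0.62  0.34 -1.76] elbow [ 0.01 -0.17  0.68]
0.03 36 25
    0.14 [-0.09  0.13  0.32  2.31 -1.17  0.25 -0.16] elbow [0.06 0.01 0.71]
    0.09 [ 1.44  0.4  -1.29  2.29  0.88  0.2  -2.  ] elbow [ 0.02 -0.18  0.68]
    0.07 [ 0.74  0.15 -0.53  2.3  -0.81  0.16 -0.47] elbow [ 0.05 -0.05  0.71]
    0.03 [ 1.26  0.27 -1.08  2.29  0.15  0.12 -1.34] elbow [ 0.04 -0.12  0.7 ]
    0.01 [-0.9   0.35  1.23  2.32 -1.5   0.5   0.05] elbow [0.1  0.13 0.69]
0.066 34 32
    0.23 [-0.51  0.26  0.75  2.22 -1.17  0.36 -0.24] elbow [0.1  0.06 0.7 ]
    0.19 [ 1.28  0.45 -1.19  2.19  0.88  0.28 -2.01] elbow [ 0.06 -0.2   0.67]
    0.15 [ 0.11  0.19  0.09  2.21 -0.83  0.24 -0.52] elbow [ 0.09 -0.01  0.71]
    0.1 [ 0.99  0.29 -0.85  2.2   0.18  0.19 -1.41] elbow
[... 291 characters left out ...]
97  2.23  0.44  0.11 -1.63] elbow [ 0.07 -0.13  0.69]
    0.02 [ 0.86  0.25 -0.7   2.24 -0.4   0.11 -0.85] elbow [ 0.07 -0.09  0.7 ]
0.066 40 54
    0.12 [-0.75  0.36  1.04  2.29  4.58  0.48  0.23] elbow [0.12 0.11 0.69]
    0.05 [ 0.56  0.2  -0.37  2.27 -1.46  0.14  0.17] elbow [ 0.08 -0.05  0.71]
    0.02 [-0.16  0.2   0.39  2.28  4.68  0.27  0.24] elbow [0.09 0.01 0.71]
    0.01 [ 1.45  0.65 -1.37  2.26  1.54  0.34 -2.52] elbow [ 0.03 -0.28  0.62]
0.066 43 29
    0.14 [ 0.23  0.2  -0.01  2.3   4.36  0.23  0.6 ] elbow [ 0.09 -0.02  0.71]
    0.13 [-0.59  0.29  0.87  2.32  4.4   0.43  0.45] elbow [0.11 0.08 0.7 ]
    0.01 [ 1.48  0.67 -1.37  2.28  1.74  0.31 -2.68] elbow [ 0.03 -0.29  0.61]
```

```bash
python3 - <<'E'
from plan import *
from workcell import telemetry
q0=np.array(telemetry.get_state()['qpos'])
for prof in ([(-.14,0),(-.10,8),(-.05,19),(0,29),(.03,33),(.063,36)],[(-.14,0),(-.10,0),(-.05,6),(0,16),(.03,25),(.063,36)],[(-.14,0),(-.05,20),(0,30),(.063,30)]):
  q=q0;X=[a for a,b in prof];T=[b for a,b in prof];print()
  for c in np.arange(-.14,.064,.005):
    th=np.interp(c,X,T);w=tip(c,-.014,th,1);qn,e1,e2=ik(*pose(*w[:4]),q)
    if round(c*1000)%20==0 or c>.03 or e1>.001: print(round(c,3),round(th,1),qn.round(2),round(e1*1e3,1),round(e2,3),'step',np.abs(qn-q).max().round(2))
    q=qn
E
```

```text
-0.14 0.0 [ 0.92  0.15 -0.76  2.14  0.14  0.89 -1.39] 0.0 0.0 step 0.04
-0.12 4.0 [ 0.93  0.14 -0.77  2.15  0.1   0.82 -1.36] 0.0 0.0 step 0.02
-0.1 8.0 [ 0.95  0.13 -0.77  2.17  0.07  0.75 -1.33] 0.0 0.0 step 0.02
-0.08 12.4 [ 0.96  0.11 -0.78  2.19  0.03  0.66 -1.29] 0.0 0.0 step 0.02
-0.06 16.8 [ 0.98  0.11 -0.79  2.21 -0.02  0.57 -1.25] 0.0 0.0 step 0.02
-0.04 21.0 [ 1.    0.11 -0.8   2.23 -0.07  0.48 -1.2 ] 0.0 0.0 step 0.02
-0.02 25.0 [ 1.02  0.13 -0.82  2.25 -0.11  0.39 -1.15] 0.0 0.0 step 0.02
0.0 29.0 [ 1.04  0.15 -0.85  2.26 -0.15  0.3  -1.1 ] 0.0 0.0 step 0.02
0.02 31.7 [ 1.03  0.19 -0.84  2.26 -0.15  0.23 -1.1 ] 0.0 0.0 step 0.02
0.03 33.0 [ 1.02  0.21 -0.84  2.26 -0.14  0.2  -1.1 ] 0.0 0.0 step 0.02
0.035 33.5 [ 1.01  0.21 -0.83  2.25 -0.14  0.19 -1.11] 0.0 0.0 step 0.01
0.04 33.9 [ 1.    0.22 -0.82  2.25 -0.13  0.18 -1.11] 0.0 0.0 step 0.01
0.045 34.4 [ 0.98  0.23 -0.82  2.24 -0.12  0.17 -1.12] 0.0 0.0 step 0.01
0.05 34.8 [ 0.97  0.24 -0.81  2.24 -0.12  0.16 -1.12] 0.0 0.0 step 0.01
0.055 35.3 [ 0.96  0.25 -0.8   2.24 -0.11  0.14 -1.13] 0.0 0.0 step 0.01
0.06 35.7 [ 0.9
[... 1669 characters left out ...]
2 -0.82  2.26 -0.15  0.37 -1.11] 0.0 0.0 step 0.02
0.0 30.0 [ 1.06  0.15 -0.86  2.28 -0.2   0.27 -1.05] 0.0 0.0 step 0.02
0.02 30.0 [ 0.96  0.19 -0.79  2.24 -0.11  0.27 -1.15] 0.0 0.0 step 0.02
0.03 30.0 [ 0.92  0.2  -0.75  2.22 -0.07  0.28 -1.19] 0.0 0.0 step 0.02
0.035 30.0 [ 0.9   0.21 -0.74  2.21 -0.05  0.28 -1.21] 0.0 0.0 step 0.02
0.04 30.0 [ 0.88  0.22 -0.72  2.2  -0.04  0.28 -1.23] 0.0 0.0 step 0.02
0.045 30.0 [ 0.86  0.23 -0.71  2.19 -0.02  0.28 -1.24] 0.0 0.0 step 0.02
0.05 30.0 [ 0.84  0.23 -0.7   2.18 -0.01  0.28 -1.26] 0.0 0.0 step 0.02
0.055 30.0 [ 0.83  0.24 -0.68  2.17  0.01  0.28 -1.28] 0.0 0.0 step 0.02
0.06 30.0 [ 0.81  0.25 -0.67  2.16  0.02  0.28 -1.29] 0.0 0.0 step 0.02
```

```bash
python3 -c "
from plan import *
Y=-.014
go([tip(-.137,Y,0,5),tip(-.10,Y,8,10),tip(-.05,Y,19,10)])"
```

```text
q [ 0.94  0.12 -0.76  2.15  0.11  0.9  -1.35] hood [-0.1645 -0.0145 -0.0017] tilt 0.1 F [-1.  -0.4 -0.4] 5.3
5 ([0.0033, -0.0001, 0.0015], [-0.0, -0.02, -0.02]) ik [ 0.91  0.16 -0.76  2.13  0.14  0.9  -1.4 ] 0.0 0.0
10 ([0.0039, 0.0, 0.0001], [-0.0, 0.8, 0.0]) ik [ 0.94  0.13 -0.77  2.17  0.07  0.75 -1.33] 0.0 0.0
10 ([0.0052, -0.0, 0.0009], [0.0, 1.1, -0.0]) ik [ 0.99  0.11 -0.8   2.23 -0.05  0.52 -1.22] 0.0 0.0
```

Request:
play_rows --rows '[{"slide": [0.0035,0,0.0015],"dr": [0,0,0],"jaw": 1},{"slide": [0.0035,0,0.0015],"dr": [0,0,0],"jaw": 1},{"slide": [0.0035,0,0.0015],"dr": [0,0,0],"jaw": 1},{"slide": [0.003,0,0.0015],"dr": [0,0,0],"jaw": 1},{"slide": [0.003,0,0.0015],"dr": [0,0,0],"jaw": 1}]'

```text
clock: 5.8
eef_pos: [0.4378, -0.1108, -0.0092]
tcp_rot: [0.999, 0.052, 0.001, -0.0]
force: [0.5, 0.8, 0.4]
grip_width: 0.0856
finger_force: 0.0
```

Request:
play_rows --rows '[{"slide": [0.0039,0,0.0001],"dr": [0,0.8,0],"jaw": 1},{"slide": [0.0039,0,0.0001],"dr": [0,0.8,0],"jaw": 1},{"slide": [0.0039,0,0.0001],"dr": [0,0.8,0],"jaw": 1},{"slide": [0.0039,0,0.0001],"dr": [0,0.8,0],"jaw": 1},{"slide": [0.0039,0,0.0001],"dr": [0,0.8,0],"jaw": 1}]'

```text
clock: 6.3
eef_pos: [0.4571, -0.1091, -0.0089]
tcp_rot: [0.998, 0.051, 0.036, -0.002]
force: [0.3, 0.6, 0.2]
grip_width: 0.0853
finger_force: 0.0
```

Request:
play_rows --rows '[{"slide": [0.0039,0,0.0001],"dr": [0,0.8,0],"jaw": 1},{"slide": [0.0039,0,0.0001],"dr": [0,0.8,0],"jaw": 1},{"slide": [0.0039,0,0.0001],"dr": [0,0.8,0],"jaw": 1},{"slide": [0.0039,0,0.0001],"dr": [0,0.8,0],"jaw": 1},{"slide": [0.0039,0,0.0001],"dr": [0,0.8,0],"jaw": 1}]'

```text
clock: 6.8
eef_pos: [0.4766, -0.1069, -0.0075]
tcp_rot: [0.996, 0.051, 0.071, -0.004]
force: [0.3, 0.5, -0.4]
grip_width: 0.0857
finger_force: 0.0
```

```bash
python3 - <<'E'
from plan import *
Y=-.014
go([tip(-.05,Y,19,10),tip(0,Y,29,10)])
from h import *
t=cap('top');s=cap('scene')
bgr=lambda c:c['color'][:,:,::-1]
A=cv2.resize(bgr(t)[165:275,270:390],None,fx=3.3,fy=3.3,interpolation=cv2.INTER_CUBIC)
B=cv2.resize(bgr(s)[190:300,290:410],None,fx=3.3,fy=3.3,interpolation=cv2.INTER_CUBIC)
cv2.imwrite('pics/c4.png',np.hstack([A,B]))
E
```

```text
q [ 0.95  0.14 -0.77  2.16  0.09  0.75 -1.34] hood [-0.1086 -0.0146 -0.0075] tilt 8.2 F [ 0.3  0.5 -0.4] 6.8
10 ([0.0052, -0.0001, 0.0009], [0.0, 1.08, -0.01]) ik [ 1.    0.11 -0.8   2.23 -0.04  0.52 -1.22] 0.0 0.0
10 ([0.005, 0.0, 0.0019], [-0.0, 1.0, -0.0]) ik [ 1.06  0.16 -0.87  2.26 -0.13  0.3  -1.12] 0.0 0.0
```

View pics/c4.png

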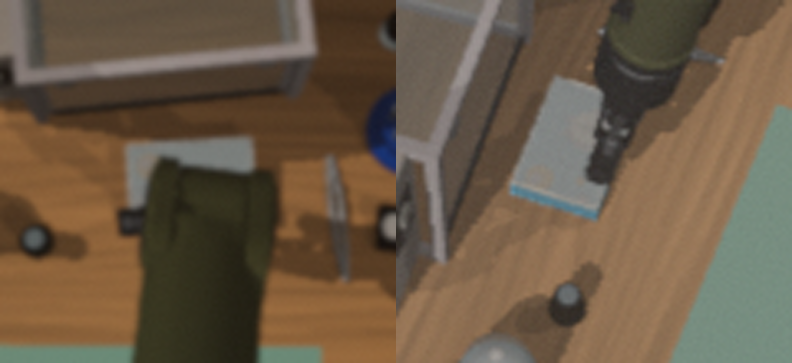

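```bash
python3 - <<'E'
from h import *
s=cap('scene');t=cap('top')
for z in (0,.01,.02,.03,.04,.05): print(z,ray(s,351.8,245.5,z).round(3),ray(s,349,245.5,z).round(3),'top',ray(t,270+130/3.3,165+222/3.3,z).round(3),ray(t,270+120/3.3,165+222/3.3,z).round(3))
E
```

```text
0 [ 0.465 -0.082  0.   ] [ 0.473 -0.079  0.   ] top [ 0.463 -0.044  0.   ] [ 0.463 -0.034  0.   ]
0.01 [ 0.463 -0.077  0.01 ] [ 0.471 -0.074  0.01 ] top [ 0.462 -0.044  0.01 ] [ 0.462 -0.034  0.01 ]
0.02 [ 0.462 -0.072  0.02 ] [ 0.47  -0.068  0.02 ] top [ 0.461 -0.044  0.02 ] [ 0.461 -0.035  0.02 ]
0.03 [ 0.46  -0.066  0.03 ] [ 0.468 -0.063  0.03 ] top [ 0.46  -0.045  0.03 ] [ 0.46  -0.035  0.03 ]
0.04 [ 0.458 -0.061  0.04 ] [ 0.466 -0.058  0.04 ] top [ 0.459 -0.045  0.04 ] [ 0.459 -0.036  0.04 ]
0.05 [ 0.457 -0.056  0.05 ] [ 0.464 -0.052  0.05 ] top [ 0.458 -0.045  0.05 ] [ 0.458 -0.036  0.05 ]
```

```bash
python3 - <<'E'
from h import *
from plan import hood
s=cap('scene')
# c3: TCP (.4202,-.1126,.0135) upright; tip seen (365,245.5)
for n,p,uv in(('c3',np.array([.4202,-.1126,.0135]),(365,245.5)),('c4',np.array([.4766,-.1069,-.0075]),(351.8,245.5))):
  print(n,[round(float(x)) for x in uv])
  for z in(.0,.013,.03,.045,.06): print(z,[np.round(proj(s,[p[0]+dx,p[1]+.05,p[2]+z])).tolist() for dx in(-.011,.011)])
c=s['color'][225:265,330:380,::-1]
c=cv2.convertScaleAbs(cv2.resize(c,None,fx=12,fy=12,interpolation=cv2.INTER_CUBIC),alpha=1.6,beta=10);cv2.imwrite('pics/c5.png',c)
E
```

```text
c3 [365, 246]
0.0 [[367.0, 255.0], [360.0, 253.0]]
0.013 [[367.0, 253.0], [360.0, 250.0]]
0.03 [[367.0, 250.0], [360.0, 248.0]]
0.045 [[368.0, 248.0], [361.0, 245.0]]
0.06 [[368.0, 245.0], [361.0, 243.0]]
c4 [352, 246]
0.0 [[348.0, 253.0], [342.0, 251.0]]
0.013 [[349.0, 251.0], [342.0, 249.0]]
0.03 [[349.0, 249.0], [342.0, 246.0]]
0.045 [[349.0, 246.0], [342.0, 244.0]]
0.06 [[349.0, 244.0], [342.0, 241.0]]
```

View pics/c5.png

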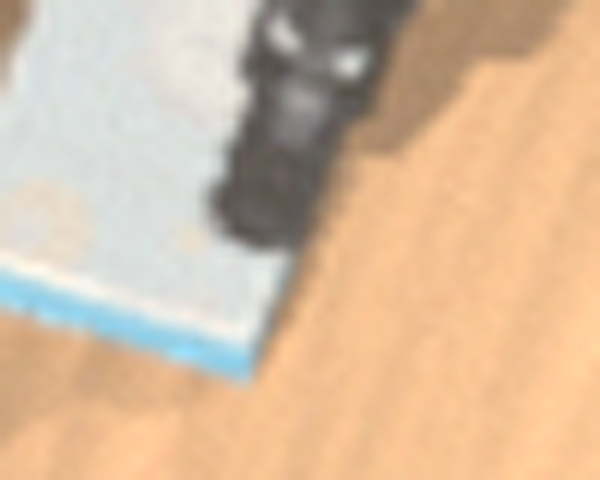

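The crop shows the left fingertip, ending at (351,245), over the cover margin. The tray corner is unmoved at (351,256), so the open tips stand higher above the TCP than 13 mm and have passed over the rim. I back off and probe the bench behind the tray.

Request:
play_rows --rows '[{"slide": [0,0,-0.008],"dr": [0,0,0],"jaw": 1},{"slide": [-0.014,0,-0.002],"dr": [0,-2,0],"jaw": 1},{"slide": [-0.014,0,-0.002],"dr": [0,-2,0],"jaw": 1},{"slide": [-0.014,0,-0.001],"dr": [0,-2,0],"jaw": 1},{"slide": [-0.014,0,0],"dr": [0,-2,0],"jaw": 1}]'

```text
clock: 7.55
eef_pos: [0.4189, -0.113, 0.0011]
tcp_rot: [0.999, 0.052, 0.0, 0.0]
force: [-0.5, 0.5, -0.0]
grip_width: 0.0854
finger_force: 0.0
```

Request:
play_rows --rows '[{"slide": [0,0,0.004],"dr": [0,0,0],"jaw": 1},{"slide": [0,0,0.002],"dr": [0,0,0],"jaw": 1},{"slide": [0,0,0.002],"dr": [0,0,0],"jaw": 1},{"slide": [0,0,0.001],"dr": [0,0,0],"jaw": 1},{"slide": [0,0,0.001],"dr": [0,0,0],"jaw": 1}]'

```text
clock: 8.05
eef_pos: [0.4192, -0.1128, -0.0097]
tcp_rot: [0.999, 0.052, 0.001, -0.0]
force: [0.6, 0.5, 0.6]
grip_width: 0.0854
finger_force: 0.0
```

```bash
python3 - <<'E'
from plan import *
go([])
E
```

```text
q [ 0.94  0.14 -0.77  2.16  0.12  0.89 -1.36] hood [-0.1662 -0.0144 -0.0097] tilt 0.1 F [0.6 0.5 0.6] 8.05
```

Request:
play_rows --rows '[{"slide": [0,0,0.001],"dr": [0,0,0],"jaw": 1},{"slide": [0,0,0.001],"dr": [0,0,0],"jaw": 1},{"slide": [0,0,0.001],"dr": [0,0,0],"jaw": 1},{"slide": [0,0,0.001],"dr": [0,0,0],"jaw": 1},{"slide": [0,0,0.001],"dr": [0,0,0],"jaw": 1}]'

```text
clock: 8.55
eef_pos: [0.4191, -0.1129, -0.0147]
tcp_rot: [0.999, 0.052, 0.001, -0.0]
force: [-0.4, 0.3, -0.4]
grip_width: 0.0853
finger_force: 0.0
```

Request:
play_rows --rows '[{"slide": [0,0,0.001],"dr": [0,0,0],"jaw": 1},{"slide": [0,0,0.001],"dr": [0,0,0],"jaw": 1},{"slide": [0,0,0.001],"dr": [0,0,0],"jaw": 1},{"slide": [0,0,0.001],"dr": [0,0,0],"jaw": 1},{"slide": [0,0,0.001],"dr": [0,0,0],"jaw": 1}]'

```text
clock: 9.05
eef_pos: [0.4192, -0.1129, -0.0197]
tcp_rot: [0.999, 0.051, 0.001, -0.0]
force: [0.1, -0.7, 0.5]
grip_width: 0.0851
finger_force: 0.0
```

Request:
play_rows --rows '[{"slide": [0,0,0.001],"dr": [0,0,0],"jaw": 1},{"slide": [0,0,0.001],"dr": [0,0,0],"jaw": 1},{"slide": [0,0,0.001],"dr": [0,0,0],"jaw": 1},{"slide": [0,0,0.001],"dr": [0,0,0],"jaw": 1},{"slide": [0,0,0.001],"dr": [0,0,0],"jaw": 1}]'

```text
clock: 9.55
eef_pos: [0.4191, -0.1128, -0.0247]
tcp_rot: [0.999, 0.051, 0.001, -0.0]
force: [-0.1, 0.3, 0.3]
grip_width: 0.085
finger_force: 0.0
```

```bash
python3 - <<'E'
from h import *
s=cap('scene');t=cap('top')
st()
c=s['color'][215:265,325:385,::-1]
a=cv2.resize(c,None,fx=10,fy=10,interpolation=cv2.INTER_CUBIC)
cv2.imwrite('pics/c6.png',cv2.convertScaleAbs(a,alpha=1.6,beta=10))
E
```

```text
t 9.65 q [0.9302, 0.167, -0.7584, 2.1693, 0.1514, 0.8549, -1.3885] p [0.4191, -0.1128, -0.0247] quat [0.9987, 0.0515, 0.0008, -0.0001] F [-0.2, 0.3, -0.0]
```

View pics/c6.png

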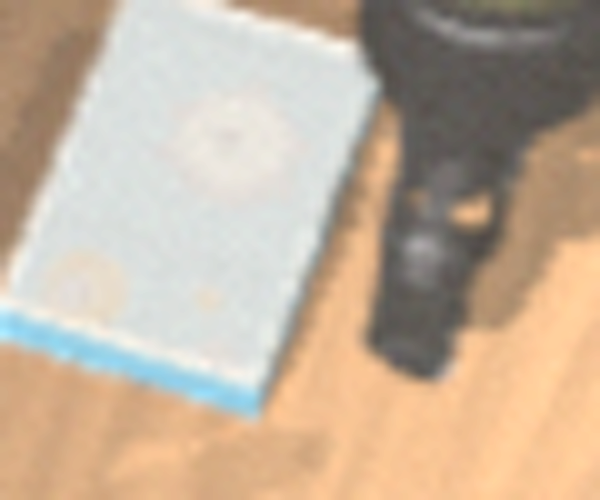

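The tip, ending at (366,253), is now down beside the tray, near the bench, with no contact yet. I continue 1 mm at a time.

Request:
play_rows --rows '[{"slide": [0,0,0.001],"dr": [0,0,0],"jaw": 1},{"slide": [0,0,0.001],"dr": [0,0,0],"jaw": 1},{"slide": [0,0,0.001],"dr": [0,0,0],"jaw": 1},{"slide": [0,0,0.001],"dr": [0,0,0],"jaw": 1},{"slide": [0,0,0],"dr": [0,0,0],"jaw": 1}]'

```text
clock: 10.15
eef_pos: [0.419, -0.1128, -0.0288]
tcp_rot: [0.999, 0.052, 0.001, -0.0]
force: [-0.1, -0.7, 0.2]
grip_width: 0.0855
finger_force: 0.0
```

Request:
play_rows --rows '[{"slide": [0,0,0.001],"dr": [0,0,0],"jaw": 1},{"slide": [0,0,0.001],"dr": [0,0,0],"jaw": 1},{"slide": [0,0,0.001],"dr": [0,0,0],"jaw": 1},{"slide": [0,0,0],"dr": [0,0,0],"jaw": 1},{"slide": [0,0,0],"dr": [0,0,0],"jaw": 1}]'

```text
clock: 10.65
eef_pos: [0.4192, -0.1128, -0.0316]
tcp_rot: [0.999, 0.051, 0.001, -0.0]
force: [-0.2, -0.1, 0.8]
grip_width: 0.0854
finger_force: 0.0
```

Request:
play_rows --rows '[{"slide": [0,0,0.001],"dr": [0,0,0],"jaw": 1},{"slide": [0,0,0.001],"dr": [0,0,0],"jaw": 1},{"slide": [0,0,0],"dr": [0,0,0],"jaw": 1},{"slide": [0,0,0],"dr": [0,0,0],"jaw": 1},{"slide": [0,0,0],"dr": [0,0,0],"jaw": 1}]'

```text
clock: 11.15
eef_pos: [0.4192, -0.1129, -0.0336]
tcp_rot: [0.999, 0.051, 0.001, -0.0]
force: [0.4, -0.4, -0.0]
grip_width: 0.0854
finger_force: 0.0
```

Request:
play_rows --rows '[{"slide": [0,0,0.001],"dr": [0,0,0],"jaw": 1},{"slide": [0,0,0.001],"dr": [0,0,0],"jaw": 1},{"slide": [0,0,0.001],"dr": [0,0,0],"jaw": 1},{"slide": [0,0,0],"dr": [0,0,0],"jaw": 1},{"slide": [0,0,0],"dr": [0,0,0],"jaw": 1}]'

```text
clock: 11.65
eef_pos: [0.4191, -0.1128, -0.0367]
tcp_rot: [0.999, 0.052, 0.001, -0.0]
force: [-0.2, -0.0, 0.6]
grip_width: 0.0856
finger_force: 0.0
```

```bash
python3 - <<'E'
from h import *
s=cap('scene');t=cap('top')
S,_=st()
g=s['color'].astype(int).sum(2)
sub=g[235:262,352:378];print('\n'.join(' '.join('%3d'%v for v in r) for r in sub[::1]))
p=np.array(S['eef_pos'])
for z in(0,.005,.01,.015,.02): print(z,[np.round(proj(s,[p[0]+dx,p[1]+dy,z]),1).tolist() for dx in(-.011,.011) for dy in (.043,.057)])
E
```

```text
t 11.75 q [0.9192, 0.1926, -0.7512, 2.1765, 0.1774, 0.8297, -1.4106] p [0.4192, -0.1129, -0.0366] quat [0.9987, 0.0515, 0.0009, -0.0] F [-0.8, -0.1, -0.2]
399 392 394 393 406 368 237 214 250 294 300 275 197 171 181 163 192 190 191 158 146 146 150 179 229 250
401 399 400 393 388 330 221 226 252 302 299 252 185 226 272 195 190 194 179 166 176 185 162 176 234 262
397 394 398 402 379 276 212 224 257 308 314 258 179 198 243 221 213 211 221 234 242 221 153 189 254 261
398 393 397 406 378 252 227 274 320 326 309 216 146 160 190 212 221 249 305 321 287 206 155 195 249 259
399 400 401 402 351 251 249 283 337 337 302 195 139 153 177 185 194 196 217 225 209 161 156 211 260 252
397 401 411 389 289 245 253 288 331 328 280 187 169 190 219 219 199 169 141 143 139 137 166 229 254 261
394 400 396 354 247 253 275 324 335 337 289 175 183 246 297 273 227 161 153 144 135 141 197 252 259 250
389 401 381 302 249 259 286 336 336 330 266 173 169 219 267 255 235 180 177 153 132 165 216 261 253 248
392 404 385 270 250 280 333 340 336 329 257 166 165 209 228 216 208 166 161 153 162 204 246 257 251 249
404 386 3
[... 1511 characters left out ...]
354 353 349 341 351 353 357 370 373 370
316 320 312 309 307 316 315 318 308 302 326 351 354 356 356 356 352 355 350 346 348 359 362 370 373 364
316 308 310 303 304 309 317 319 308 320 347 354 355 354 351 348 354 357 345 344 350 357 366 373 367 357
320 318 308 301 305 316 333 342 335 337 353 354 347 351 353 358 357 355 344 348 352 360 363 376 362 357
0 [[367.6, 255.5], [366.0, 259.2], [360.9, 252.9], [359.2, 256.6]]
0.005 [[367.8, 254.7], [366.1, 258.4], [361.0, 252.1], [359.3, 255.8]]
0.01 [[367.9, 253.9], [366.2, 257.7], [361.1, 251.3], [359.4, 255.0]]
0.015 [[368.0, 253.1], [366.3, 256.9], [361.2, 250.5], [359.5, 254.3]]
0.02 [[368.1, 252.3], [366.4, 256.1], [361.3, 249.7], [359.5, 253.5]]
```

Request:
play_rows --rows '[{"slide": [0,0,0.001],"dr": [0,0,0],"jaw": 1},{"slide": [0,0,0.001],"dr": [0,0,0],"jaw": 1},{"slide": [0,0,0.001],"dr": [0,0,0],"jaw": 1},{"slide": [0,0,0.001],"dr": [0,0,0],"jaw": 1},{"slide": [0,0,0],"dr": [0,0,0],"jaw": 1}]'

```text
clock: 12.25
eef_pos: [0.419, -0.1128, -0.0408]
tcp_rot: [0.999, 0.052, 0.001, -0.0]
force: [0.9, 0.4, -0.1]
grip_width: 0.0857
finger_force: 0.0
```

Request:
play_rows --rows '[{"slide": [0,0,0.001],"dr": [0,0,0],"jaw": 1},{"slide": [0,0,0.001],"dr": [0,0,0],"jaw": 1},{"slide": [0,0,0.001],"dr": [0,0,0],"jaw": 1},{"slide": [0,0,0],"dr": [0,0,0],"jaw": 1},{"slide": [0,0,0],"dr": [0,0,0],"jaw": 1}]'

```text
clock: 12.75
eef_pos: [0.4192, -0.1128, -0.0436]
tcp_rot: [0.999, 0.052, 0.001, -0.0]
force: [0.2, -0.5, -1.0]
grip_width: 0.0853
finger_force: 0.0
```

```bash
python3 - <<'E'
from h import *
s=cap('scene');t=cap('top')
g=s['color'].astype(int).sum(2)
for u in range(358,374): 
    col=g[240:262,u]; print(u,240+int(np.max(np.where(col<235)[0])) if (col<235).any() else None,end=' ')
print()
a=cv2.resize(s['color'][205:265,325:395,::-1],None,fx=8,fy=8,interpolation=cv2.INTER_CUBIC)
cv2.imwrite('pics/c7.png',cv2.convertScaleAbs(a,alpha=1.6,beta=10))
E
```

```text
358 None 359 None 360 None 361 252 362 253 363 253 364 254 365 254 366 255 367 255 368 255 369 253 370 253 371 249 372 245 373 244
```

View pics/c7.png

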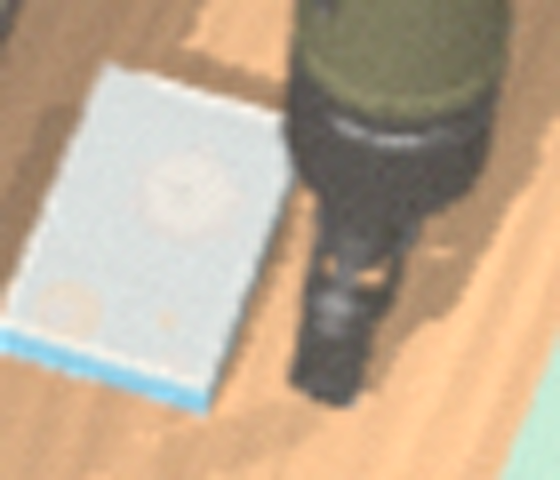

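```bash
python3 - <<'E'
from h import *
s=cap('scene');t=cap('top')
a=np.array([.152,-.632,.193]);y=np.array([.234,-.972,0])
for z in(0,.013,.03,.06,.08): print(z,[np.round(proj(c,a+[0,0,z]+k*y),1).tolist() for c in(s,t) for k in(-.05,.05)])
S=cv2.imread('pics/s0.png')[70:120,500:560];T=cv2.imread('pics/t0.png')[330:380,500:570]
A=[cv2.convertScaleAbs(cv2.resize(x,(400,int(400*x.shape[0]/x.shape[1]))),alpha=2,beta=20) for x in(S,T)]
A=[x[:285] for x in A];cv2.imwrite('pics/c8.png',np.hstack(A))
E
```

```text
0 [[511.9, 122.9], [511.3, 100.1], [506.7, 345.2], [542.1, 336.3]]
0.013 [[513.1, 120.0], [512.5, 97.2], [508.7, 345.8], [544.4, 336.9]]
0.03 [[514.8, 116.2], [514.0, 93.3], [511.3, 346.7], [547.6, 337.6]]
0.06 [[517.8, 109.3], [516.9, 86.3], [516.2, 348.4], [553.4, 339.0]]
0.08 [[519.8, 104.5], [518.9, 81.5], [519.6, 349.5], [557.4, 340.0]]
```

View pics/c8.png

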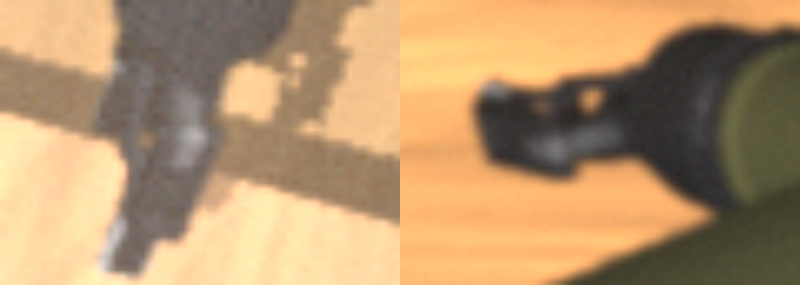

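The start crop puts the tips at (518,110) in the scene view and (514,352) in the top view. So the open tips are about 55 mm behind the reported TCP along the tool axis, and the tips are now about 11 mm above the bench. I finish the touch probe to fix that number.

Request:
play_rows --rows '[{"slide": [0,0,0.001],"dr": [0,0,0],"jaw": 1},{"slide": [0,0,0.001],"dr": [0,0,0],"jaw": 1},{"slide": [0,0,0.001],"dr": [0,0,0],"jaw": 1},{"slide": [0,0,0.001],"dr": [0,0,0],"jaw": 1},{"slide": [0,0,0],"dr": [0,0,0],"jaw": 1}]'

```text
clock: 13.45
eef_pos: [0.419, -0.1128, -0.0478]
tcp_rot: [0.999, 0.051, 0.001, -0.0]
force: [0.1, -0.8, -0.9]
grip_width: 0.0855
finger_force: 0.0
```

Request:
play_rows --rows '[{"slide": [0,0,0.001],"dr": [0,0,0],"jaw": 1},{"slide": [0,0,0.001],"dr": [0,0,0],"jaw": 1},{"slide": [0,0,0.001],"dr": [0,0,0],"jaw": 1},{"slide": [0,0,0],"dr": [0,0,0],"jaw": 1},{"slide": [0,0,0],"dr": [0,0,0],"jaw": 1}]'

```text
clock: 13.95
eef_pos: [0.4192, -0.1128, -0.0506]
tcp_rot: [0.999, 0.052, 0.001, -0.0]
force: [-0.2, 0.1, 0.2]
grip_width: 0.0855
finger_force: 0.0
```

Request:
play_rows --rows '[{"slide": [0,0,0.001],"dr": [0,0,0],"jaw": 1},{"slide": [0,0,0.001],"dr": [0,0,0],"jaw": 1},{"slide": [0,0,0.001],"dr": [0,0,0],"jaw": 1},{"slide": [0,0,0],"dr": [0,0,0],"jaw": 1},{"slide": [0,0,0],"dr": [0,0,0],"jaw": 1}]'

```text
clock: 14.45
eef_pos: [0.4193, -0.113, -0.0514]
tcp_rot: [0.999, 0.051, -0.0, 0.001]
force: [-9.3, 1.8, 28.8]
grip_width: 0.0857
finger_force: 14.5
```

Bench contact came at TCP z = -0.051 (29 N, light), so the tip offset is 51 mm. I lift off and re-plan with it.

Request:
play_rows --rows '[{"slide": [0,0,-0.004],"dr": [0,0,0],"jaw": 1},{"slide": [0,0,-0.003],"dr": [0,0,0],"jaw": 1},{"slide": [0,0,0],"dr": [0,0,0],"jaw": 1},{"slide": [0,0,0],"dr": [0,0,0],"jaw": 1},{"slide": [0,0,0],"dr": [0,0,0],"jaw": 1}]'

```text
clock: 14.95
eef_pos: [0.4189, -0.1128, -0.0469]
tcp_rot: [0.999, 0.051, 0.001, -0.0]
force: [0.5, 0.1, -0.3]
grip_width: 0.0851
finger_force: 0.0
```

```bash
sed -i 's/\.013\*/.051*/g' plan.py; grep -n '.051\*' plan.py; python3 - <<'E'
from plan import *
from workcell import telemetry
q0=np.array(telemetry.get_state()['qpos']);go([])
for prof in ([(-.14,0),(-.10,8),(-.05,19),(0,29),(.03,33),(.063,37)],[(-.14,0),(-.10,10),(-.05,24),(0,36),(.03,40),(.063,44)]):
  q=q0;X=[a for a,b in prof];T=[b for a,b in prof];print()
  for c in np.arange(-.14,.064,.005):
    th=np.interp(c,X,T);w=tip(c,-.014,th,1);qn,e1,e2=ik(*pose(*w[:4]),q)
    if round(c*1000)%20==0 or c>.045 or e1>.001: print(round(c,3),round(th,1),qn.round(2),round(e1*1e3,1),round(e2,3),'step',np.abs(qn-q).max().round(2))
    q=qn
E
```

```text
21:    t=np.radians(th);return (c-.011*np.cos(t)+.051*np.sin(t),hy,lo+.011*np.sin(t)-.051*np.cos(t),th,N)
q [ 0.91  0.21 -0.74  2.18  0.2   0.81 -1.43] hood [-0.1665 -0.0144 -0.0469] tilt 0.1 F [ 0.5  0.1 -0.3] 14.95

-0.14 0.0 [ 0.89  0.23 -0.74  2.16  0.21  0.82 -1.45] 0.0 0.0 step 0.02
-0.12 4.0 [ 0.9   0.22 -0.75  2.17  0.2   0.74 -1.44] 0.0 0.0 step 0.02
-0.1 8.0 [ 0.91  0.22 -0.76  2.18  0.18  0.67 -1.42] 0.0 0.0 step 0.02
-0.08 12.4 [ 0.93  0.22 -0.77  2.2   0.16  0.58 -1.4 ] 0.0 0.0 step 0.02
-0.06 16.8 [ 0.94  0.22 -0.78  2.21  0.14  0.49 -1.38] 0.0 0.0 step 0.02
-0.04 21.0 [ 0.95  0.23 -0.79  2.23  0.13  0.4  -1.37] 0.0 0.0 step 0.02
-0.02 25.0 [ 0.96  0.25 -0.79  2.24  0.13  0.31 -1.36] 0.0 0.0 step 0.02
0.0 29.0 [ 0.95  0.27 -0.78  2.24  0.14  0.22 -1.36] 0.0 0.0 step 0.02
0.02 31.7 [ 0.91  0.3  -0.75  2.23  0.16  0.16 -1.38] 0.0 0.0 step 0.02
0.04 34.2 [ 0.87  0.32 -0.71  2.22  0.18  0.1  -1.39] 0.0 0.0 step 0.01
0.045 34.8 [ 0.93  0.35 -0.78  2.22  0.47  0.1  -1.67] 0.0 0.0 step 0.3
0.05 35.4 [ 0.97  0.38 -0.83  2.21  0.7   0.1  -1.88] 0.0 0.0 step 0.22
0.055 36.0 [ 0.9
[... 450 characters left out ...]
2.27  0.05  0.39 -1.29] 0.0 0.0 step 0.03
-0.04 26.4 [ 1.04  0.21 -0.85  2.29  0.02  0.27 -1.24] 0.0 0.0 step 0.03
-0.02 31.2 [ 1.07  0.25 -0.87  2.31  0.    0.16 -1.21] 0.0 0.0 step 0.03
0.0 36.0 [ 1.27  0.38 -1.08  2.32  1.06  0.1  -2.18] 0.0 0.0 step 0.35
0.02 38.7 [ 1.34  0.52 -1.19  2.3   1.64  0.19 -2.68] 0.0 0.0 step 0.12
0.04 41.2 [ 1.45  0.82 -1.37  2.28  1.83  0.44 -2.68] 0.0 0.0 step 0.05
0.045 41.8 [ 1.44  0.84 -1.37  2.27  1.84  0.45 -2.68] 0.2 0.004 step 0.02
0.05 42.4 [ 1.44  0.86 -1.37  2.26  1.86  0.46 -2.68] 0.4 0.009 step 0.02
0.055 43.0 [ 1.44  0.88 -1.37  2.25  1.87  0.47 -2.68] 0.6 0.013 step 0.02
0.06 43.6 [ 1.43  0.9  -1.37  2.25  1.89  0.47 -2.68] 0.8 0.017 step 0.02
```

```bash
python3 -c "
from plan import *
Y=-.014
go([tip(-.137,Y,0,5),tip(-.09,Y,5,10),tip(-.04,Y,13,10),tip(0,Y,21,10),tip(.03,Y,28,10),tip(.05,Y,33.5,10),tip(.066,Y,37,10)])"
```

```text
q [ 0.91  0.21 -0.74  2.18  0.2   0.81 -1.43] hood [-0.1665 -0.0144 -0.0469] tilt 0.1 F [ 0.5  0.1 -0.3] 14.95
5 ([0.0037, -0.0001, 0.0], [-0.0, -0.01, -0.02]) ik [ 0.89  0.24 -0.74  2.16  0.22  0.82 -1.46] 0.0 0.0
10 ([0.0052, 0.0, 0.0001], [-0.0, 0.5, 0.0]) ik [ 0.86  0.27 -0.74  2.12  0.24  0.74 -1.49] 0.0 0.0
10 ([0.0057, -0.0, 0.0006], [0.0, 0.8, -0.0]) ik [ 0.86  0.29 -0.74  2.12  0.24  0.59 -1.49] 0.0 0.0
10 ([0.0046, 0.0, 0.001], [-0.0, 0.8, 0.0]) ik [ 0.87  0.31 -0.74  2.14  0.25  0.43 -1.49] 0.0 0.0
10 ([0.0035, -0.0, 0.0011], [0.0, 0.7, 0.0]) ik [ 0.86  0.33 -0.73  2.17  0.27  0.27 -1.5 ] 0.0 0.0
10 ([0.0023, -0.0, 0.001], [0.0, 0.55, -0.0]) ik [ 0.85  0.34 -0.71  2.19  0.28  0.13 -1.5 ] 0.0 0.0
10 ([0.0017, 0.0, 0.0009], [0.0, 0.35, 0.0]) ik [ 0.99  0.42 -0.86  2.19  1.1   0.1  -2.26] 0.0 0.0
```

Request:
play_rows --rows '[{"slide": [0.0037,0,0],"dr": [0,0,0],"jaw": 1},{"slide": [0.0037,0,0],"dr": [0,0,0],"jaw": 1},{"slide": [0.0037,0,0],"dr": [0,0,0],"jaw": 1},{"slide": [0.0037,0,0],"dr": [0,0,0],"jaw": 1},{"slide": [0.0037,0,0],"dr": [0,0,0],"jaw": 1}]'

```text
clock: 15.45
eef_pos: [0.438, -0.1109, -0.0466]
tcp_rot: [0.999, 0.052, 0.001, -0.0]
force: [-0.1, -0.5, 0.2]
grip_width: 0.0854
finger_force: 0.0
```

Request:
play_rows --rows '[{"slide": [0.0052,0,0],"dr": [0,0.5,0],"jaw": 1},{"slide": [0.0052,0,0],"dr": [0,0.5,0],"jaw": 1},{"slide": [0.0052,0,0],"dr": [0,0.5,0],"jaw": 1},{"slide": [0.0052,0,0],"dr": [0,0.5,0],"jaw": 1},{"slide": [0.0052,0,0],"dr": [0,0.5,0],"jaw": 1}]'

```text
clock: 15.95
eef_pos: [0.4633, -0.1082, -0.0463]
tcp_rot: [0.998, 0.051, 0.023, -0.001]
force: [-0.9, 0.0, -0.6]
grip_width: 0.0857
finger_force: 0.5
```

Request:
play_rows --rows '[{"slide": [0.0052,0,0.0002],"dr": [0,0.5,0],"jaw": 1},{"slide": [0.0052,0,0.0002],"dr": [0,0.5,0],"jaw": 1},{"slide": [0.0052,0,0.0002],"dr": [0,0.5,0],"jaw": 1},{"slide": [0.0052,0,0.0002],"dr": [0,0.5,0],"jaw": 1},{"slide": [0.0052,0,0.0002],"dr": [0,0.5,0],"jaw": 1}]'

```text
clock: 16.45
eef_pos: [0.4897, -0.1056, -0.0454]
tcp_rot: [0.998, 0.051, 0.045, -0.002]
force: [-0.9, -0.3, -1.2]
grip_width: 0.0857
finger_force: 0.5
```

```bash
cat > trk.py <<'E'
from h import *
from plan import hood
def tray(save=None):
    s=cap('scene',save); hsv=cv2.cvtColor(s['color'],cv2.COLOR_RGB2HSV)
    m=cv2.inRange(hsv,(92,110,60),(108,255,255))  # saturated light-blue side
    m[:190]=0;m[300:]=0;m[:,:270]=0
    n,l,st_,c=cv2.connectedComponentsWithStats(m)
    i=1+np.argmax(st_[1:,4]) if n>1 else None
    if i is None: print('none');return
    ys,xs=np.where(l==i);a=xs.argmin();b=xs.argmax()
    yb=ys[xs==xs.max()].max();ya=ys[xs==xs.min()].max()
    print('blue side px',st_[i].tolist(),'front-left bottom',hood(ray(s,xs.min()-.3,ya+.3)),'rear-left bottom',hood(ray(s,xs.max()+.3,yb+.3)))
E
python3 -c "
from trk import *;from plan import *
Y=-.014
go([tip(-.04,Y,13,10),tip(0,Y,21,10)]);tray('p1.png')"
```

```text
q [ 0.86  0.29 -0.73  2.11  0.25  0.74 -1.49] hood [-0.0953 -0.0146 -0.0454] tilt 5.1 F [-0.9 -0.3 -1.2] 16.45
10 ([0.0056, -0.0001, 0.0006], [0.0, 0.79, -0.01]) ik [ 0.86  0.29 -0.75  2.12  0.25  0.59 -1.49] 0.0 0.0
10 ([0.0046, 0.0, 0.001], [-0.0, 0.8, 0.0]) ik [ 0.87  0.31 -0.75  2.14  0.25  0.43 -1.49] 0.0 0.0
none
```

```bash
python3 - <<'E'
from h import *
a=cv2.imread('pics/s0.png');hsv=cv2.cvtColor(a,cv2.COLOR_BGR2HSV)
for img,n in((a,'s0'),(cv2.imread('pics/p1.png'),'p1')):
    hsv=cv2.cvtColor(img,cv2.COLOR_BGR2HSV)
    m=cv2.inRange(hsv,(88,70,60),(112,255,255));m[:190]=0;m[285:]=0;m[:,:280]=0;m[:,370:]=0
    k,l,s,c=cv2.connectedComponentsWithStats(m);print(n,[(x.tolist(),np.median(hsv[l==i],0).tolist()) for i,x in enumerate(s) if i and x[4]>4])
E
```

```text
s0 [([325, 247, 26, 9, 42], [98.0, 91.0, 132.0])]
p1 [([320, 246, 20, 7, 36], [98.0, 92.5, 138.0])]
```

```bash
sed -i 's/(92,110,60),(108,255,255)/(88,70,60),(112,255,255)/; s/m\[300:\]=0/m[285:]=0;m[:,375:]=0/' trk.py; python3 -c "
from trk import *
tray()"
```

```text
blue side px [320, 246, 20, 7, 37] front-left bottom [-0.0252  0.0471 -0.    ] rear-left bottom [-0.0876  0.0453  0.    ]
```

Request:
play_rows --rows '[{"slide": [0.0056,0,0.0002],"dr": [0,0.8,0],"jaw": 1},{"slide": [0.0056,0,0.0003],"dr": [0,0.8,0],"jaw": 1},{"slide": [0.0056,0,0.0005],"dr": [0,0.8,0],"jaw": 1},{"slide": [0.0056,0,0.0006],"dr": [0,0.8,0],"jaw": 1},{"slide": [0.0056,0,0.0006],"dr": [0,0.8,0],"jaw": 1}]'

```text
clock: 17.05
eef_pos: [0.5176, -0.1027, -0.0444]
tcp_rot: [0.995, 0.051, 0.08, -0.004]
force: [-1.1, -0.3, -1.5]
grip_width: 0.0849
finger_force: 0.5
```

Request:
play_rows --rows '[{"slide": [0.0056,0,0.0007],"dr": [0,0.8,0],"jaw": 1},{"slide": [0.0056,0,0.0008],"dr": [0,0.8,0],"jaw": 1},{"slide": [0.0056,0,0.0008],"dr": [0,0.8,0],"jaw": 1},{"slide": [0.0056,0,0.0009],"dr": [0,0.8,0],"jaw": 1},{"slide": [0.0056,0,0.0009],"dr": [0,0.8,0],"jaw": 1}]'

```text
clock: 17.55
eef_pos: [0.5458, -0.0998, -0.0432]
tcp_rot: [0.992, 0.051, 0.114, -0.006]
force: [-2.0, 0.8, -1.7]
grip_width: 0.0856
finger_force: 0.5
```

```bash
python3 -c "
from trk import *;from plan import *
Y=-.014
go([tip(0,Y,21,10),tip(.03,Y,28,10)]);tray('p2.png')"
```

```text
q [ 0.86  0.31 -0.74  2.11  0.26  0.59 -1.5 ] hood [-0.039  -0.0148 -0.0432] tilt 13.2 F [-2.   0.8 -1.7] 17.55
10 ([0.0046, -0.0001, 0.001], [0.0, 0.78, -0.01]) ik [ 0.87  0.31 -0.75  2.14  0.26  0.43 -1.5 ] 0.0 0.0
10 ([0.0035, -0.0, 0.0011], [0.0, 0.7, 0.0]) ik [ 0.87  0.33 -0.74  2.17  0.27  0.27 -1.5 ] 0.0 0.0
blue side px [320, 246, 5, 3, 9] front-left bottom [-0.0252  0.0471 -0.    ] rear-left bottom [-0.0397  0.0461  0.    ]
```

Request:
play_rows --rows '[{"slide": [0.0046,0,0.0008],"dr": [0,0.8,0],"jaw": 1},{"slide": [0.0046,0,0.0009],"dr": [0,0.8,0],"jaw": 1},{"slide": [0.0046,0,0.0009],"dr": [0,0.8,0],"jaw": 1},{"slide": [0.0046,0,0.001],"dr": [0,0.8,0],"jaw": 1},{"slide": [0.0046,0,0.001],"dr": [0,0.8,0],"jaw": 1}]'

```text
clock: 18.1
eef_pos: [0.5689, -0.0974, -0.0418]
tcp_rot: [0.988, 0.051, 0.149, -0.008]
force: [-0.4, -0.5, -1.2]
grip_width: 0.0857
finger_force: 0.5
```

Request:
play_rows --rows '[{"slide": [0.0046,0,0.001],"dr": [0,0.8,0],"jaw": 1},{"slide": [0.0046,0,0.001],"dr": [0,0.8,0],"jaw": 1},{"slide": [0.0046,0,0.0011],"dr": [0,0.8,0],"jaw": 1},{"slide": [0.0046,0,0.0011],"dr": [0,0.8,0],"jaw": 1},{"slide": [0.0046,0,0.0011],"dr": [0,0.8,0],"jaw": 1}]'

```text
clock: 18.6
eef_pos: [0.5924, -0.0949, -0.0394]
tcp_rot: [0.982, 0.051, 0.183, -0.009]
force: [-1.8, 0.1, -1.1]
grip_width: 0.0858
finger_force: 0.6
```

```bash
python3 -c "
from trk import *;from plan import *
Y=-.014
go([tip(.03,Y,28,10),tip(.05,Y,33,10)])
t=cap('top');c=t['color']
hsv=cv2.cvtColor(c,cv2.COLOR_RGB2HSV)
for n,px in(('dome',(327,131)),): print(n,c[128:134,325:329].mean((0,1)))
cv2.imwrite('pics/t3.png',c[:,:,::-1])
a=cv2.imread('pics/t0.png').astype(int);d=np.abs(a-c[:,:,::-1].astype(int)).sum(2)
for y in range(95,215,6): print(y,' '.join('%3d'%d[y:y+6,x:x+6].mean() for x in range(262,372,6)))
"
```

```text
q [ 0.86  0.32 -0.74  2.13  0.27  0.43 -1.5 ] hood [ 0.0079 -0.0149 -0.0394] tilt 21.2 F [-1.8  0.1 -1.1] 18.6
10 ([0.0035, -0.0001, 0.0012], [0.0, 0.68, -0.01]) ik [ 0.87  0.33 -0.74  2.17  0.27  0.27 -1.5 ] 0.0 0.0
10 ([0.0023, -0.0, 0.001], [0.0, 0.5, -0.0]) ik [ 0.85  0.34 -0.71  2.19  0.29  0.14 -1.51] 0.0 0.0
dome [132.25       129.58333333 120.25      ]
95  18  23  21  21  20  19  19  19  19  19  18  19  20  19  20  22  18  17  18
101  23  21  19  19  19  19  20  19  19  20  19  19  19  19  19  22  18  18  18
107  23  22  19  19  19  19  19  19  20  19  20  20  20  19  19  23  18  19  19
113  24  23  17  19  19  20  20  18  18  18  17  17  16  16  18  23  13  14  14
119  24  23  15  17  17  16  16  15  15  18  22  20  16  16  18  23  15  13  13
125  24  24  15  16  16  16  16  16  16  23  25  22  17  15  17  22  16  13  13
131  24  24  15  16  16  16  16  16  16  19  22  19  17  15  17  21  16  12  12
137  24  24  17  16  15  16  15  16  15  15  16  16  15  15  16  20  18  10  12
143  23  24  17  15  16  15  16  16  15  15  16  15  15  16  16  19  19  10  11
149  24  24  18  1
[... 161 characters left out ...]
  15  15  16  15  15  15  15  14  15  15  15  17  22  10  10
167  26  16  15  14  15  15  17  32  44  60  75  89 102  42  15  16  21  11   9
173  27  20  16  15  15  15  21 135 133 122 113 105 101  45  21  15  21  13   8
179  31  19  16  15  19  18  21  50  67  66  65  59  54  34  24  34  51  21   9
185  12   9  23  19  22  22  22  73 110 137 157 186 193 130  23  21  43  10   8
191  30  24  19  39  19  15  17 150 211 196 134 143 160 121  45  40  39  30  11
197  18  18  19  25  43  41  35  76  94  79  70  86  99  96  56  38  37  38  30
203  18  17  17  17  17  16  15  82  83  95  90 109 138 125  56  25  38  38  38
209  18  17  17  17  16  16  22  73 153 236 237 231 233 234  75  13  32  41  32
```

Request:
play_rows --rows '[{"slide": [0.0035,0,0.001],"dr": [0,0.7,0],"jaw": 1},{"slide": [0.0035,0,0.0011],"dr": [0,0.7,0],"jaw": 1},{"slide": [0.0035,0,0.0011],"dr": [0,0.7,0],"jaw": 1},{"slide": [0.0035,0,0.0011],"dr": [0,0.7,0],"jaw": 1},{"slide": [0.0035,0,0.0012],"dr": [0,0.7,0],"jaw": 1}]'

```text
clock: 19.15
eef_pos: [0.6105, -0.093, -0.0378]
tcp_rot: [0.976, 0.05, 0.213, -0.011]
force: [-1.2, -0.5, -1.7]
grip_width: 0.0853
finger_force: 0.6
```

Request:
play_rows --rows '[{"slide": [0.0035,0,0.0012],"dr": [0,0.7,0],"jaw": 1},{"slide": [0.0035,0,0.0012],"dr": [0,0.7,0],"jaw": 1},{"slide": [0.0035,0,0.0012],"dr": [0,0.7,0],"jaw": 1},{"slide": [0.0035,0,0.0012],"dr": [0,0.7,0],"jaw": 1},{"slide": [0.0035,0,0.0013],"dr": [0,0.7,0],"jaw": 1}]'

```text
clock: 19.65
eef_pos: [0.6288, -0.0912, -0.0356]
tcp_rot: [0.969, 0.05, 0.243, -0.013]
force: [-1.3, 0.7, -1.2]
grip_width: 0.0855
finger_force: 0.6
```

```bash
python3 -c "
from plan import *
Y=-.014
go([tip(.045,Y,32,10),tip(.055,Y,34,5),tip(.066,Y,37,10)])
"
```

```text
q [ 0.85  0.34 -0.72  2.15  0.29  0.27 -1.51] hood [ 0.0445 -0.0149 -0.0356] tilt 28.2 F [-1.3  0.7 -1.2] 19.65
10 ([0.0017, -0.0001, 0.0007], [0.01, 0.38, -0.01]) ik [ 0.86  0.34 -0.72  2.18  0.29  0.17 -1.51] 0.0 0.0
5 ([0.0021, 0.0, 0.0011], [-0.0, 0.4, 0.0]) ik [ 0.84  0.35 -0.7   2.19  0.3   0.12 -1.52] 0.0 0.0
10 ([0.0012, -0.0, 0.0006], [0.0, 0.3, -0.0]) ik [ 0.99  0.42 -0.86  2.19  1.1   0.1  -2.26] 0.0 0.0
```

Request:
play_rows --rows '[{"slide": [0.0034,0,0.0014],"dr": [0,0.76,0],"jaw": 1},{"slide": [0.0034,0,0.0014],"dr": [0,0.76,0],"jaw": 1},{"slide": [0.0034,0,0.0014],"dr": [0,0.76,0],"jaw": 1},{"slide": [0.0034,0,0.0014],"dr": [0,0.76,0],"jaw": 1},{"slide": [0.0034,0,0.0015],"dr": [0,0.76,0],"jaw": 1}]'

```text
clock: 20.15
eef_pos: [0.647, -0.0893, -0.0334]
tcp_rot: [0.96, 0.05, 0.275, -0.014]
force: [-1.3, -0.1, -1.1]
grip_width: 0.0856
finger_force: 0.6
```

Request:
play_rows --rows '[{"slide": [0.0021,0,0.0011],"dr": [0,0.4,0],"jaw": 1},{"slide": [0.0021,0,0.0011],"dr": [0,0.4,0],"jaw": 1},{"slide": [0.0021,0,0.0011],"dr": [0,0.4,0],"jaw": 1},{"slide": [0.0021,0,0.0011],"dr": [0,0.4,0],"jaw": 1},{"slide": [0.0021,0,0.0011],"dr": [0,0.4,0],"jaw": 1}]'

```text
clock: 20.65
eef_pos: [0.6586, -0.0881, -0.0324]
tcp_rot: [0.955, 0.049, 0.291, -0.015]
force: [-1.5, -0.3, 0.2]
grip_width: 0.0852
finger_force: 0.5
```

```bash
python3 -c "
from plan import *
Y=-.014
go([tip(.061,Y,35.5,5),tip(.066,Y,37,5),tip(.066,Y,34.5,5)])
from h import *
t=cap('top','t4.png')
a=cv2.imread('pics/t0.png').astype(int);d=np.abs(a-t['color'][:,:,::-1].astype(int)).sum(2)
# front edge of tray: scan columns for first change from the back
for u in range(300,350,4):
    col=d[140:190,u];v=140+int(np.argmax(col>45));print(u,v,hood(ray(t,u,v-.5,.022))[:2],end=' | ')
"
```

```text
q [ 0.82  0.37 -0.68  2.16  0.32  0.13 -1.54] hood [ 0.0745 -0.015  -0.0324] tilt 33.9 F [-1.5 -0.3  0.2] 20.65
5 ([0.0013, -0.0002, 0.0006], [0.01, 0.31, -0.02]) ik [ 0.92  0.38 -0.78  2.19  0.65  0.1  -1.85] 0.0 0.0
5 ([0.0011, 0.0, 0.0006], [0.0, 0.3, -0.0]) ik [ 0.99  0.42 -0.86  2.19  1.1   0.1  -2.26] 0.0 0.0
5 ([-0.0005, -0.0, 0.0], [-0.0, -0.5, 0.0]) ik [ 1.07  0.47 -0.97  2.16  1.02  0.21 -2.16] 0.0 0.0
300 140 [0.1946 0.0513] | 304 156 [0.1381 0.0431] | 308 155 [0.1402 0.0296] | 312 155 [0.1389 0.0164] | 316 154 [0.141  0.0029] | 320 154 [ 0.1397 -0.0103] | 324 154 [ 0.1384 -0.0235] | 328 153 [ 0.1405 -0.0371] | 332 153 [ 0.1392 -0.0503] | 336 153 [ 0.1379 -0.0635] | 340 154 [ 0.1331 -0.0763] | 344 185 [ 0.0272 -0.0781] | 348 140 [ 0.1787 -0.108 ] |
```

Request:
play_rows --rows '[{"slide": [0.0013,0,0.0006],"dr": [0,0.32,0],"jaw": 1},{"slide": [0.0013,0,0.0006],"dr": [0,0.32,0],"jaw": 1},{"slide": [0.0013,0,0.0006],"dr": [0,0.32,0],"jaw": 1},{"slide": [0.0013,0,0.0006],"dr": [0,0.32,0],"jaw": 1},{"slide": [0.0013,0,0.0006],"dr": [0,0.32,0],"jaw": 1}]'

```text
clock: 21.2
eef_pos: [0.6656, -0.0873, -0.0311]
tcp_rot: [0.951, 0.049, 0.305, -0.016]
force: [-1.1, -0.6, -0.1]
grip_width: 0.0855
finger_force: 0.6
```

```bash
python3 -c "
from plan import *
go([tip(.068,-.014,37.5,5),tip(.068,-.014,36,5)])"
```

```text
q [ 0.85  0.38 -0.72  2.17  0.52  0.1  -1.72] hood [ 0.0815 -0.0149 -0.0311] tilt 35.5 F [-1.1 -0.6 -0.1] 21.2
5 ([0.0016, -0.0002, 0.0008], [0.02, 0.4, -0.02]) ik [ 1.    0.43 -0.87  2.19  1.22  0.1  -2.37] 0.0 0.0
5 ([-0.0003, 0.0, 0.0], [0.0, -0.3, 0.0]) ik [ 1.07  0.47 -0.96  2.17  1.15  0.17 -2.28] 0.0 0.0
```

Request:
play_rows --rows '[{"slide": [0.0015,0,0.0007],"dr": [0,0.3,0],"jaw": 1},{"slide": [0.0015,0,0.0007],"dr": [0,0.3,0],"jaw": 1},{"slide": [0.0015,0,0.0008],"dr": [0,0.3,0],"jaw": 1},{"slide": [0.0015,0,0.0008],"dr": [0,0.3,0],"jaw": 1},{"slide": [0.0015,0,0.0008],"dr": [0,0.3,0],"jaw": 1}]'

```text
clock: 21.7
eef_pos: [0.6739, -0.0865, -0.0297]
tcp_rot: [0.947, 0.049, 0.317, -0.016]
force: [-1.3, -0.0, -1.0]
grip_width: 0.0849
finger_force: 0.6
```

```bash
python3 -c "
from plan import *
Y=-.014
go([tip(.07,Y,37,5)])
from h import *
t=cap('top','t5.png')
a=cv2.imread('pics/t0.png').astype(int);d=np.abs(a-t['color'][:,:,::-1].astype(int)).sum(2)
for u in range(304,341,4):
    col=d[140:190,u];v=140+int(np.argmax(col>45));print(u,v,hood(ray(t,u,v-.5,.022))[:2],end=' | ')
"
```

```text
q [ 0.94  0.43 -0.81  2.17  1.05  0.1  -2.22] hood [ 0.0898 -0.015  -0.0297] tilt 37.0 F [-1.3 -0.  -1. ] 21.7
5 ([0.0003, -0.0002, 0.0003], [0.01, -0.01, -0.02]) ik [ 0.97  0.42 -0.84  2.18  1.08  0.1  -2.24] 0.0 0.0
304 152 [0.1518 0.0418] | 308 152 [0.1505 0.0286] | 312 151 [0.1526 0.0151] | 316 151 [0.1513 0.0019] | 320 150 [ 0.1534 -0.0117] | 324 150 [ 0.1521 -0.0249] | 328 150 [ 0.1508 -0.0381] | 332 149 [ 0.1529 -0.0517] | 336 149 [ 0.1516 -0.0649] | 340 154 [ 0.1331 -0.0763] |
```

```bash
python3 -c "
from plan import *
Y=-.015
go([tip(.053,Y,35.5,5),tip(.03,Y,31.5,5),tip(0,Y,24,10),tip(-.05,Y,14,10),tip(-.11,Y,3,15)])"
```

```text
q [ 0.94  0.43 -0.81  2.17  1.05  0.1  -2.22] hood [ 0.0899 -0.015  -0.0297] tilt 37.1 F [-1.1 -0.4 -0.5] 21.75
5 ([-0.0028, 0.0, -0.0017], [0.01, -0.31, -0.02]) ik [ 1.06  0.43 -0.93  2.2   0.99  0.14 -2.14] 0.0 0.0
5 ([-0.0047, -0.0, -0.0025], [0.0, -0.8, 0.0]) ik [ 1.19  0.46 -1.08  2.2   0.9   0.27 -2.02] 0.0 0.0
10 ([-0.0034, 0.0, -0.0013], [0.0, -0.75, -0.0]) ik [ 1.27  0.49 -1.19  2.17  0.78  0.47 -1.91] 0.0 0.0
10 ([-0.0057, -0.0, -0.0015], [0.0, -1.0, 0.0]) ik [ 1.31  0.5  -1.26  2.15  0.68  0.68 -1.82] 0.0 0.0
15 ([-0.0047, 0.0, -0.0005], [0.0, -0.73, -0.0]) ik [ 1.31  0.5  -1.27  2.13  0.61  0.89 -1.78] 0.0 0.0
```

Request:
play_rows --rows '[{"slide": [-0.0028,0,-0.0017],"dr": [0,-0.3,0],"jaw": 1},{"slide": [-0.0028,0,-0.0017],"dr": [0,-0.3,0],"jaw": 1},{"slide": [-0.0028,0,-0.0017],"dr": [0,-0.3,0],"jaw": 1},{"slide": [-0.0028,0,-0.0017],"dr": [0,-0.3,0],"jaw": 1},{"slide": [-0.0028,0,-0.0017],"dr": [0,-0.3,0],"jaw": 1}]'

```text
clock: 22.25
eef_pos: [0.6573, -0.0883, -0.0312]
tcp_rot: [0.951, 0.049, 0.304, -0.016]
force: [-0.6, -0.2, 0.3]
grip_width: 0.0857
finger_force: 0.1
```

Request:
play_rows --rows '[{"slide": [-0.0047,0,-0.0026],"dr": [0,-0.8,0],"jaw": 1},{"slide": [-0.0047,0,-0.0026],"dr": [0,-0.8,0],"jaw": 1},{"slide": [-0.0047,0,-0.0026],"dr": [0,-0.8,0],"jaw": 1},{"slide": [-0.0047,0,-0.0025],"dr": [0,-0.8,0],"jaw": 1},{"slide": [-0.0047,0,-0.0024],"dr": [0,-0.8,0],"jaw": 1}]'

```text
clock: 22.75
eef_pos: [0.6307, -0.0911, -0.0338]
tcp_rot: [0.961, 0.05, 0.271, -0.014]
force: [-0.9, 0.4, -0.1]
grip_width: 0.0855
finger_force: 0.0
```

```bash
python3 -c "
from plan import *
Y=-.015
go([tip(0,Y,24,10),tip(-.05,Y,14,10),tip(-.11,Y,3,15)])"
```

```text
q [ 1.17  0.47 -1.06  2.18  0.92  0.28 -2.04] hood [ 0.0464 -0.015  -0.0338] tilt 31.4 F [-0.9  0.4 -0.1] 22.75
10 ([-0.0034, 0.0, -0.0013], [0.01, -0.74, -0.01]) ik [ 1.27  0.49 -1.2   2.17  0.79  0.47 -1.91] 0.0 0.0
10 ([-0.0057, -0.0, -0.0015], [0.0, -1.0, 0.0]) ik [ 1.31  0.5  -1.26  2.15  0.69  0.69 -1.83] 0.0 0.0
15 ([-0.0047, 0.0, -0.0005], [0.0, -0.73, -0.0]) ik [ 1.31  0.5  -1.27  2.13  0.62  0.89 -1.78] 0.0 0.0
```

Request:
play_rows --rows '[{"slide": [-0.0034,0,-0.0015],"dr": [0,-0.75,0],"jaw": 1},{"slide": [-0.0034,0,-0.0015],"dr": [0,-0.75,0],"jaw": 1},{"slide": [-0.0034,0,-0.0014],"dr": [0,-0.75,0],"jaw": 1},{"slide": [-0.0034,0,-0.0014],"dr": [0,-0.75,0],"jaw": 1},{"slide": [-0.0034,0,-0.0014],"dr": [0,-0.75,0],"jaw": 1}]'

```text
clock: 23.25
eef_pos: [0.6126, -0.0928, -0.0361]
tcp_rot: [0.97, 0.05, 0.239, -0.012]
force: [-0.1, -0.8, 0.9]
grip_width: 0.0852
finger_force: 0.0
```

Request:
play_rows --rows '[{"slide": [-0.0034,0,-0.0013],"dr": [0,-0.75,0],"jaw": 1},{"slide": [-0.0034,0,-0.0013],"dr": [0,-0.75,0],"jaw": 1},{"slide": [-0.0034,0,-0.0013],"dr": [0,-0.75,0],"jaw": 1},{"slide": [-0.0034,0,-0.0013],"dr": [0,-0.75,0],"jaw": 1},{"slide": [-0.0034,0,-0.0013],"dr": [0,-0.75,0],"jaw": 1}]'

```text
clock: 23.75
eef_pos: [0.5945, -0.0947, -0.0378]
tcp_rot: [0.977, 0.05, 0.207, -0.011]
force: [0.4, 0.1, -0.2]
grip_width: 0.0853
finger_force: 0.0
```

Request:
play_rows --rows '[{"slide": [-0.0057,0,-0.0018],"dr": [0,-1,0],"jaw": 1},{"slide": [-0.0057,0,-0.0018],"dr": [0,-1,0],"jaw": 1},{"slide": [-0.0057,0,-0.0017],"dr": [0,-1,0],"jaw": 1},{"slide": [-0.0057,0,-0.0017],"dr": [0,-1,0],"jaw": 1},{"slide": [-0.0057,0,-0.0017],"dr": [0,-1,0],"jaw": 1}]'

```text
clock: 24.25
eef_pos: [0.5648, -0.0978, -0.0404]
tcp_rot: [0.985, 0.051, 0.164, -0.008]
force: [-0.3, 0.1, 0.0]
grip_width: 0.0852
finger_force: 0.0
```

Request:
play_rows --rows '[{"slide": [-0.0057,0,-0.0016],"dr": [0,-1,0],"jaw": 1},{"slide": [-0.0057,0,-0.0016],"dr": [0,-1,0],"jaw": 1},{"slide": [-0.0057,0,-0.0016],"dr": [0,-1,0],"jaw": 1},{"slide": [-0.0057,0,-0.0016],"dr": [0,-1,0],"jaw": 1},{"slide": [-0.0057,0,-0.0016],"dr": [0,-1,0],"jaw": 1}]'

```text
clock: 24.75
eef_pos: [0.5354, -0.1008, -0.0411]
tcp_rot: [0.991, 0.051, 0.121, -0.006]
force: [0.9, 0.1, -0.3]
grip_width: 0.0854
finger_force: 0.0
```

```bash
python3 -c "
from plan import *
Y=-.015
go([tip(-.11,Y,3,15),(-.13,Y,.06,0,10)])"
```

```text
q [ 1.3   0.52 -1.25  2.13  0.7   0.7  -1.83] hood [-0.0494 -0.0147 -0.0411] tilt 13.9 F [ 0.9  0.1 -0.3] 24.75
15 ([-0.0046, 0.0, -0.0004], [0.0, -0.73, -0.01]) ik [ 1.31  0.51 -1.28  2.13  0.62  0.9  -1.79] 0.0 0.0
10 ([-0.0009, 0.0, -0.0107], [0.0, -0.3, 0.0]) ik [ 1.45  0.24 -1.37  2.03  0.27  1.08 -1.51] 0.0 0.0
```

Request:
play_rows --rows '[{"slide": [-0.007,0,-0.0014],"dr": [0,-1.1,0],"jaw": 1},{"slide": [-0.007,0,-0.0014],"dr": [0,-1.1,0],"jaw": 1},{"slide": [-0.007,0,-0.0012],"dr": [0,-1.1,0],"jaw": 1},{"slide": [-0.007,0,-0.0012],"dr": [0,-1.1,0],"jaw": 1},{"slide": [-0.007,0,-0.0012],"dr": [0,-1.1,0],"jaw": 1}]'

```text
clock: 25.25
eef_pos: [0.4998, -0.1045, -0.042]
tcp_rot: [0.996, 0.051, 0.073, -0.004]
force: [-0.0, -1.0, -0.1]
grip_width: 0.0852
finger_force: 0.0
```

Request:
play_rows --rows '[{"slide": [-0.007,0,-0.001],"dr": [0,-1.1,0],"jaw": 1},{"slide": [-0.007,0,-0.001],"dr": [0,-1.1,0],"jaw": 1},{"slide": [-0.007,0,-0.001],"dr": [0,-1.1,0],"jaw": 1},{"slide": [-0.003,0,-0.01],"dr": [0,0,0],"jaw": 1},{"slide": [0,0,-0.02],"dr": [0,0,0],"jaw": 1}]'

```text
clock: 25.75
eef_pos: [0.4718, -0.1066, -0.0129]
tcp_rot: [0.998, 0.052, 0.044, -0.003]
force: [0.1, -0.4, 0.5]
grip_width: 0.0856
finger_force: 0.0
```

Request:
play_rows --rows '[{"slide": [0,0,-0.02],"dr": [0,0,0],"jaw": 1},{"slide": [0,0,-0.02],"dr": [0,0,0],"jaw": 1},{"slide": [0,0,-0.02],"dr": [0,0,0],"jaw": 1},{"slide": [0,0,-0.01],"dr": [0,0,0],"jaw": 1},{"slide": [0,0,0],"dr": [0,0,0],"jaw": 1}]'

```text
clock: 26.25
eef_pos: [0.4681, -0.1087, 0.0589]
tcp_rot: [0.998, 0.051, 0.046, -0.0]
force: [-0.3, -0.2, -0.1]
grip_width: 0.0856
finger_force: 0.0
```

```bash
python3 -c "
from plan import *
go([])
from h import *
t=cap('top','t6.png');s=cap('scene','s6.png')
a=cv2.imread('pics/t0.png').astype(int);d=np.abs(a-t['color'][:,:,::-1].astype(int)).sum(2)
for u in range(304,341,4):
    col=d[140:190,u];v=140+int(np.argmax(col>45));print(u,v,hood(ray(t,u,v-.5,.022))[:2],end=' | ')
print()
S0=cv2.imread('pics/s0.png').astype(int);D=np.abs(S0-s['color'][:,:,::-1].astype(int)).sum(2)
# strip line visibility in scene at shut flap (z=.014), both pictures
for k in np.linspace(-.1,.1,9):
    X=H+k*ey+np.array([0,0,.015]);u,v=np.round(proj(s,X)).astype(int);print(round(k,3),(u,v),'s0',S0[v-2:v+3,u].sum(1),'now',s['color'].astype(int)[v-2:v+3,u].sum(1))
# bystanders: diff at pixels, top
for n,(u,v) in dict(domeout=(252,229),loupe=(281,237),tw=(372,231),oil=(402,235),drv=(396,203),jar=(391,173),domein=(327,131)).items(): print(n,d[v-6:v+7,u-6:u+7].mean().round(1),D.shape)
"
```

```text
q [ 1.51  0.16 -1.37  2.06  0.17  0.96 -1.4 ] hood [-0.1171 -0.0155  0.0589] tilt 5.2 F [-0.3 -0.2 -0.1] 26.25
304 152 [0.1518 0.0418] | 308 151 [0.154  0.0283] | 312 151 [0.1526 0.0151] | 316 151 [0.1513 0.0019] | 320 150 [ 0.1534 -0.0117] | 324 150 [ 0.1521 -0.0249] | 328 150 [ 0.1508 -0.0381] | 332 149 [ 0.1529 -0.0517] | 336 149 [ 0.1516 -0.0649] | 340 154 [ 0.1331 -0.0763] | 
-0.1 (np.int64(326), np.int64(205)) s0 [165 156 143 138 151] now [169 153 144 156 171]
-0.075 (np.int64(324), np.int64(211)) s0 [156 147 150 148 160] now [167 155 164 154 172]
-0.05 (np.int64(322), np.int64(217)) s0 [145 146 156 170 197] now [151 144 158 178 209]
-0.025 (np.int64(319), np.int64(224)) s0 [161 149 161 154 182] now [154 150 156 173 183]
0.0 (np.int64(317), np.int64(230)) s0 [152 149 161 180 210] now [151 153 161 187 213]
0.025 (np.int64(314), np.int64(237)) s0 [159 151 148 166 189] now [169 148 155 169 175]
0.05 (np.int64(311), np.int64(243)) s0 [200 177 165 157 150] now [206 171 154 149 162]
0.075 (np.int64(309), np.int64(250)) s0 [157 141 159 163 192] now [172 159 162 174 192]
0.1 (np.int64(306), np.int64(257)) s0 [178 154 144 147 170] now [183 166 151 163 175]
domeout 18.6 (400, 640)
loupe 8.4 (400, 640)
tw 20.3 (400, 640)
oil 21.4 (400, 640)
drv 9.7 (400, 640)
jar 8.1 (400, 640)
domein 21.0 (400, 640)
```

Request:
play_rows --rows '[{"slide": [0,0,0],"dr": [0,0,0],"jaw": 1},{"slide": [0,0,0],"dr": [0,0,0],"jaw": 1},{"slide": [0,0,0],"dr": [0,0,0],"jaw": 1},{"slide": [0,0,0],"dr": [0,0,0],"jaw": 1},{"slide": [0,0,0],"dr": [0,0,0],"jaw": 1}]'

```text
clock: 26.85
eef_pos: [0.4673, -0.1076, 0.0575]
tcp_rot: [0.998, 0.052, 0.045, -0.003]
force: [0.2, -0.0, -0.0]
grip_width: 0.0852
finger_force: 0.0
```

```bash
python3 -c "
from h import *
print(workorder.close_job())"
```

```text
the job is handed in; nothing more can be done
None
```

The job is handed in at about 27 s: the tray stands square inside the hood, its rear side about 68 mm beyond the doorway (56 needed) and its front about 25 mm short of the domed stand; the flap hangs shut again, the hand is clear, and the other things look unmoved in the last pictures, though the hand-in gave no verdict.

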